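# Load the filter cassette holder and lock it

### The job

First unlock the cassette holder: with the fork key, not the fingers, turn both captive screws a quarter turn anticlockwise to the stop. Then slide every filter cassette lying on the bench lengthwise under the weighted hold-down arm, one flat on top of the other, fully home against the stop posts, so that the arm holds the pile down. Only when all are in, lock both screws again with the key, fully clockwise to the stop, and leave the key standing upright on its rubber mat and everything else on the bench undisturbed.

Things in the scene. Friction and masses are not known exactly. Their poses are not given: they have to be found in the camera images.
- holder: fixed cassette holder: steel base 8 mm thick, from x = -75 to +190 mm, 154 mm wide. Cassettes go in lengthwise along its +x. Origin: on the bench, under the centre of a cassette that is fully home (cassette origin at holder x = 0, y = 0, height 20 mm for the first, 34 for the second, 48 for the third).
- bed_end (a point): outer end of the holder's raised aluminium bed, on its top (holder x = -60 mm, 20 mm above the bench). The bed is 36 mm wide, narrower than a cassette, so fingers can straddle a cassette's outer end.
- stop (a point): centre of the face of the two stop posts (holder x = +70 mm, 40 mm above the bench; posts to 74 mm). The arm carries a round weight just beyond them, its top 107 to 130 mm above the bench; the hinge posts reach 56 mm. Two side guides, 56 mm apart, run from x = +5 to +70 mm, with tops 72 mm above the bench and a mouth flared from x = -17 mm.
- hold_arm (a joint): hinge of the holder's weighted hold-down arm: 0 rad = lowest (foot 4 mm above the empty bed), grows as the free end rises, to 0.9. Axis along the holder's y at holder x = +155 mm, 45 mm above the bench. Falls by its own weight; the foot presses with about 3 N. Reads about 0.08 on one cassette, 0.18 on two, 0.29 on three.
- foot (a point): lowest point of the arm's rounded foot (holder x = +28 mm), 127 mm from the hinge towards the mouth. From it an upturned tongue 40 mm wide and 46 mm long rises towards the mouth at 22 degrees (steeper as the arm rises), to holder x = -17 mm: a cassette pushed in level under it lifts the arm.
- screw_a (a joint): captive quarter-turn screw on the holder's base beside the hinge, at holder x = +165, y = +53 mm. 0 (stop, open) to 1.57 rad (stop, locked), growing clockwise from above; starts near the locked end (1.25 to 1.57); stays where left (friction 0.05 N m). Its brass bar head lies along the holder's y at 0, along the holder's x at 1.57.
- screw_b (a joint): captive quarter-turn screw on the holder's base beside the hinge, at holder x = +165, y = -53 mm. 0 (stop, open) to 1.57 rad (stop, locked), growing clockwise from above; starts near the locked end (1.25 to 1.57); stays where left (friction 0.05 N m). Its brass bar head lies along the holder's y at 0, along the holder's x at 1.57.
- screw_a_top (a point): centre of the top of screw_a's head, 24 mm above the bench. The head is an upright bar 34 mm long, 9.5 mm wide and 12 mm high on a fixed disc 44 mm across; the disc's top is 12 mm above the bench.
- screw_b_top (a point): centre of the top of screw_b's head, 24 mm above the bench. The head is an upright bar 34 mm long, 9.5 mm wide and 12 mm high on a fixed disc 44 mm across; the disc's top is 12 mm above the bench.
- key: loose fork key, 111 mm tall, 0.28 kg, standing on its fork. From below: two cheeks 44 mm long with a slot 13.5 mm wide, 16 mm deep, open at both ends, along its x; steel body 45 mm across to 34 mm; shaft; flat black grip 50 (x) x 16 (y) mm from 75 to 111 mm. The slot drops over a screw head until the fork stands on the disc, with about 7 degrees of play. Origin: centre of its underside.
- key_mat: black rubber mat 110 x 110 x 4 mm fixed on the bench, the key's place. Origin: centre of its underside.
- cassette1: flat grey filter cassette, pale panel on top: 140 (its x) x 50 (its y) x 14 mm thick (its z), 0.11 to 0.18 kg, the same either way round. Origin: centre of its underside. Starts flat on the bench. Two or three are present; an absent one reads None throughout.
- cassette2: flat grey filter cassette, pale panel on top: 140 (its x) x 50 (its y) x 14 mm thick (its z), 0.11 to 0.18 kg, the same either way round. Origin: centre of its underside. Starts flat on the bench. Two or three are present; an absent one reads None throughout.
- cassette3: flat grey filter cassette, pale panel on top: 140 (its x) x 50 (its y) x 14 mm thick (its z), 0.11 to 0.18 kg, the same either way round. Origin: centre of its underside. Starts flat on the bench. Two or three are present; an absent one reads None throughout.
- media_bottle: bystander: clear bottle with blue cap, 70 mm across, 150 mm tall; leave alone. Origin: centre of its underside.
- beaker: bystander: open glass beaker, 72 mm across, 95 mm tall; leave alone. Origin: centre of its underside.
- sample_jar: bystander: small amber jar with black cap, 52 mm across, 60 mm tall; leave alone. Origin: centre of its underside.
- stopper: bystander: black rubber stopper, 44 mm across, 30 mm tall; leave alone. Origin: centre of its underside.
- screwdriver: bystander: yellow-handled screwdriver lying down, 190 mm long; leave alone. Origin: under its middle.
- tube_box: bystander: cardboard box 90 x 70 x 50 mm; leave alone. Origin: centre of its underside.

How it is judged:
By the outcome, as a careful person would: the job done as asked, in the order asked, and still so for the second after the job is handed in, with the robot touching nothing.
Of cassette1, cassette2, cassette3 only 2 to 3 are there at a start; the rules pass over those that are not, and their reading is None.
At some moment in a run one of cassette1, cassette2, cassette3, key may be knocked a few centimetres aside while the robot is not near it.
Once in a run the grip may slacken for a moment while it holds something.
It also fails if it takes over 210 s, if anything falls off the work surface, if the arm or the gripper's body presses on something with over 40 N, if the wrist force passes 120 N, or if a joint passes its speed limit or range.

### The arm

A 6-joint arm with a two-finger parallel gripper is mounted at the origin on the work surface. World frame = base frame: x ahead of the robot, y to its left, z up, the work surface at z = 0. Lengths are in m, angles in rad, forces in N, time in s.
With the tool pointing down it reaches from about 0.3 to 0.775 m from the base axis. Payload 14.6 kg.
Tool frame: the origin (TCP) lies between the finger pads; the fingertips stand ctrl.tip_extent ahead of it and the grasp point (between the pads) lies 3 mm ahead of it (ctrl.tip_extent is the distance from the TCP to the fingertips, in m); z points along the fingers, y is the line along which they close (so a half turn about z gives the same grasp; the last joint's range is limited). The gripper opens to 94 mm and grips with 3 to 60 N. Pads are 16 mm wide; open, the fingers measure 119 mm over their backs; the gripper's body (75 mm by 177 mm) begins 78 mm behind the grasp point.
Start: joints at [1.153, 0.3, 1.521, -0, 1.321, -0.067], TCP at [0.189, 0.516, 0.227] pointing down, gripper open.
Joint ranges: [-3.03, 3.03], [-0.79, 2.21], [0.23, 2.52], [-1.04, 4.18], [0, 3.07], [-2.55, 2.55]. Speed limits (rad/s): [2.22, 2.22, 2.57, 3.14, 3.14, 3.14].

### API

Orientations are given as [roll, pitch, yaw] about the fixed x, y, z axes, in that order (R = Rz(yaw) Ry(pitch) Rx(roll)).
In Python, from station import ctrl gives the robot as it stands.
- The arm moves only by the shell command python3 shift.py 'ROWS' [OPENING] [FORCE]. ROWS is a JSON list of rows, 1 to 10 of them, each written [[dx, dy, dz], [rx, ry, rz]]: dx, dy, dz in m, then a rotation vector rx, ry, rz in rad; each row shifts and turns the commanded pose from where the row before left it, along the tool's axes as they then stand; what a row does not reach is not made up. A row lasts 1/10 s, in which the tool goes at most 0.05 m and 0.15 rad, less where a joint would pass 70% of its speed; a pose out of reach is approached as far as the arm can. OPENING is the finger opening in m, set as the command begins (- or left out keeps the last). The fingers move at their own pace and stop on an object; FORCE is the grip in N (left out, the last holds). Time passes only in rows, so rows that do not move let the fingers close. It prints the time, the measured TCP pose, the force, the opening and the grip force at its end. Input that does not fit is refused with a message, and nothing moves.
- ctrl.get_obs(): the state, without advancing time (a new reading comes with each control period).
- ctrl.camera(name): name is "scene" or "top" or "wrist"; returns a dict with "pixels" (384x512x3 uint8, blue, green, red), "fx", "fy", "cx", "cy" (pixels), "extrinsics" (4x4, takes a point from camera to world coordinates). Camera axes: x right, y up, looking along -z (the intrinsics and any distortion apply to the point x, -y, -z); pixel columns grow to the right and rows downward; lengths in m; the calibration is good to about 2 mm. A picture is of the moment at which its call begins. There is no depth.
- ctrl.hand_in(): hands the job in; it is judged then, once.
The state is a dict: "time_s": time; "qpos": joint angles; "joint_vel": joint speeds; "tau": joint torques, N m; "ee_pos": TCP position; "eef_rot": TCP orientation; "force": force on the tool from outside, world axes, zero at the start; "moment": the same for the moment, N m; "grip_width": finger opening in m; "grip_force": force on a finger pad.
Only numpy, scipy, OpenCV 4.12 (cv2) and the standard library are available. Lean on these libraries where they do the work, as an engineer would, in place of code of your own. Each camera call takes 0.05 s, during which the arm holds its last target. There are 200 camera calls.

## Working session

There is one attempt and no reset: what is moved stays moved. The work goes in short steps, Python scripts to look and compute and a shell command to move; the robot and the scene stay as the last step left them, time stands still between calls to the robot, and variables do not carry over. Pictures are saved under pics/ and viewed, at most 14 in all, crops included, and the job is handed in when it is done.

```bash
ls; mkdir -p pics; cat > h.py <<'E'
import numpy as np, cv2
from station import ctrl
from scipy.spatial.transform import Rotation as R
def cam(n,save=None):
    c=ctrl.camera(n)
    if save: cv2.imwrite('pics/'+save+'.png',c['pixels'])
    return c
def ray(c,u,v,z):
    E=np.array(c['extrinsics']);d=np.array([(u-c['cx'])/c['fx'],-(v-c['cy'])/c['fy'],-1.])
    k=c.get('distortion',None)
    d=E[:3,:3]@d;o=E[:3,3];return o+d*(z-o[2])/d[2]
def proj(c,p):
    E=np.array(c['extrinsics']);q=E[:3,:3].T@(np.array(p)-E[:3,3])
    return np.array([c['cx']+c['fx']*q[0]/-q[2],c['cy']+c['fy']*-q[1]/-q[2]])
def st():
    o=ctrl.get_obs();return o
E
python3 - <<'E'
from h import *
t=cam('top','top0');s=cam('scene','sc0')
print(t.keys(),t['fx'],t['cx'],np.round(t['extrinsics'],3),np.round(s['extrinsics'],3),s['fx'])
print(ctrl.tip_extent,st()['ee_pos'],st()['eef_rot'],st()['time_s'])
E
```

```text
pics
shift.py
station.py
dict_keys(['pixels', 'fx', 'fy', 'cx', 'cy', 'extrinsics']) 436.61985044773536 248.3198540434905 [[-0.002  0.983 -0.183  0.294]
 [-1.    -0.003 -0.004  0.019]
 [-0.005  0.183  0.983  1.293]
 [ 0.     0.     0.     1.   ]] [[-0.882 -0.264  0.389  1.028]
 [ 0.47  -0.512  0.719  0.902]
 [ 0.01   0.817  0.576  0.788]
 [ 0.     0.     0.     1.   ]] 396.34044116252466
0.022 [0.1889307  0.51631888 0.22697429] [-3.14063685e+00 -5.19706039e-05  2.79081573e+00] 0.1
```

View pics/top0.png

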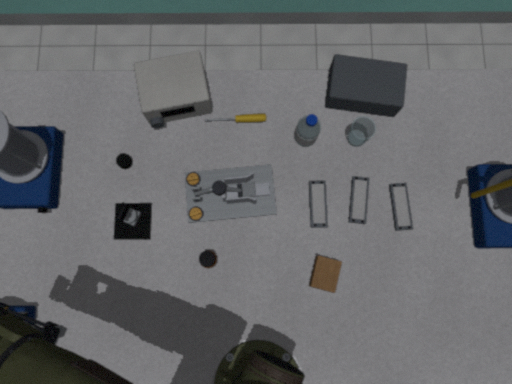

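View pics/sc0.png

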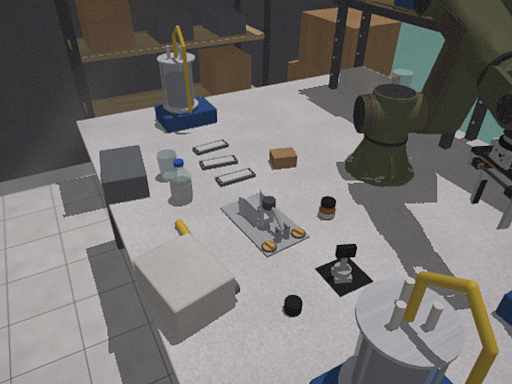

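The top view shows the holder at (230,193) with its mouth to the right (world −y), screws at (193,179) and (195,214), and the mat with the key at (132,220). Three cassettes lie near (318,203), (359,200) and (401,206), with the bystanders around them.

```bash
cat >> h.py <<'E'
def blobs(m,amin=20):
    cs,_=cv2.findContours(m.astype(np.uint8),cv2.RETR_EXTERNAL,cv2.CHAIN_APPROX_NONE)
    return [c for c in cs if cv2.contourArea(c)>=amin]
def rect(c,cnt,z):
    p=np.array([ray(c,u,v,z)[:2] for u,v in cnt[:,0]],np.float32)*1000
    (x,y),(w,h),a=cv2.minAreaRect(p)
    if w<h: w,h,a=h,w,a+90
    return np.round([x,y,w,h,(a+90)%180-90],1)
def cassettes(c,box=(290,160,440,245),z=0.014):
    x0,y0,x1,y1=box;im=c['pixels'].astype(int);g=im.max(2)
    m=np.zeros(g.shape,bool);m[y0:y1,x0:x1]=g[y0:y1,x0:x1]<85
    m=cv2.morphologyEx(m.astype(np.uint8),cv2.MORPH_CLOSE,np.ones((3,3)))
    return [rect(c,b,z) for b in blobs(m,200)]
E
python3 - <<'E'
from h import *
t=cam('top')
for r in cassettes(t): print('cas',r)
im=t['pixels'];hsv=cv2.cvtColor(im,cv2.COLOR_BGR2HSV)
m=(cv2.inRange(hsv,(10,110,70),(28,255,255))>0);m[:,:170]=0;m[:,290:]=0;m[:165]=0;m[230:]=0
for b in blobs(m,8): print('brass',cv2.boundingRect(b),rect(t,b,.018))
g=im.max(2)<45; g[:,:105]=0;g[:,160:]=0;g[:195]=0;g[250:]=0
for b in blobs(g,200): print('mat',rect(t,b,.004))
c=im[160:245,105:285]; cv2.imwrite('pics/c1.png',cv2.resize(c,None,fx=4.4,fy=4.4,interpolation=cv2.INTER_CUBIC))
E
```

```text
brass (190, 208, 12, 12) [483.8 180.9  33.   32.5   1. ]
brass (187, 173, 12, 12) [589.8 192.1  34.   33.    1.1]
mat [465.4 370.2 105.1 104.1  -0.5]
```

View pics/c1.png

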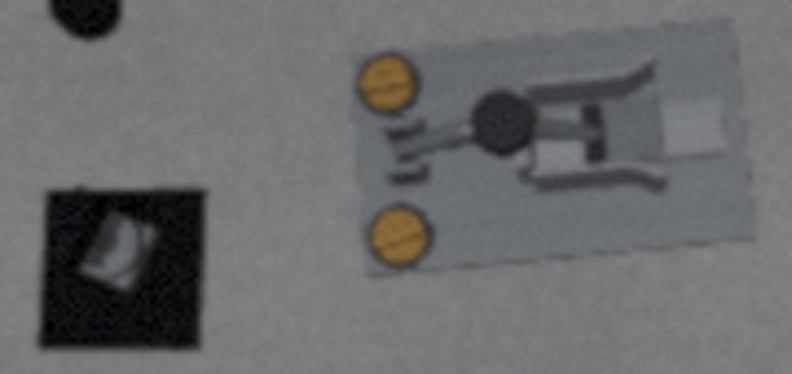

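Close-up: the screw bars run nearly along the holder's x, and the key body sits near pixel (132,217). I'll fix the cassette threshold and compute the holder frame, then plan a move over the key for a wrist view.

```bash
cat >> h.py <<'E'
def plan(x,y,z,yawdeg,half=True):
    """rotation about tool z first, then translation in the turned tool axes"""
    o=st();p=np.array(o['ee_pos']);M=R.from_euler('xyz',o['eef_rot']).as_matrix()
    yaw=np.arctan2(M[1,0],M[0,0]);d=(np.radians(yawdeg)-yaw+np.pi)%(2*np.pi)-np.pi
    if half: d=(d+np.pi/2)%np.pi-np.pi/2
    yn=yaw+d;D=np.array([x,y,z])-p
    Z=R.from_euler('xyz',[np.pi,0,yn]).as_matrix()
    print('rz %.4f'%-d,'| dxyz tool',np.round(Z.T@D,4),'| q6 %.2f'%o['qpos'][5],'tilt',np.round(M[:,2],4), 'now',np.round(p,4),'yaw %.2f'%np.degrees(yaw),'F',np.round(o['force'],1))
O=np.array([.5541,.0225]);H=np.radians(96.0)
def hw(x,y):
    "holder mm -> world m"
    c,s=np.cos(H),np.sin(H);return O+np.array([c*x-s*y,s*x+c*y])/1000
E
python3 - <<'E'
from h import *
t=cam('top');im=t['pixels']
print(im[195:212,318].max(1), im[203,305:332].max(1))
print(im[180:205,236:280].max(2)[12])
plan(.465,.372,.30,160.)
E
```

```text
[121 124 125 124 123 125 127 127 126 122 125 124 122 124 126 124 125] [123 126 122 108  77  69  83 103 119 120 122 125 126 126 125 126 124 124
 118 106  87  95 119 125 123 125 126]
[117  99  68  54  49  53  70  97 100 102 103 101 101 102 101 102 103 100
  98 106 123 131 132 133 131 131 133 129 132 131 128 131 128 123 119 116
 111 109 111 120 121 123 128 124]
rz -0.0018 | dxyz tool [-0.3088 -0.0412 -0.0729] | q6 -0.07 tilt [-3.e-04 -6.e-04 -1.e+00] now [0.1889 0.5164 0.2271] yaw 159.90 F [-0.1 -0.7  0.3]
```

```bash
sed -i 's/<85$/<104/; s/g\[y0:y1,x0:x1\]<85/g[y0:y1,x0:x1]<104/' h.py
python3 shift.py '[[[-0.04,-0.006,-0.01],[0,0,0]],[[-0.045,-0.006,-0.01],[0,0,0]],[[-0.045,-0.006,-0.01],[0,0,0]],[[-0.045,-0.006,-0.01],[0,0,0]],[[-0.045,-0.006,-0.01],[0,0,0]],[[-0.045,-0.006,-0.01],[0,0,0]],[[-0.044,-0.005,-0.01],[0,0,0]],[[0,0,0],[0,0,0]]]' 0.09
python3 - <<'E'
from h import *
t=cam('top')
for r in cassettes(t): print('cas',r)
w=cam('wrist','w1');print(np.round(w['extrinsics'],3),w['fx'],w['cx'],w['cy'],st()['time_s'])
plan(.465,.372,.30,160.)
E
```

```text
time_s: 1.0
ee_pos: [0.4689, 0.3692, 0.2979]
eef_rot: [3.141, 0.001, 2.786]
force: [-1.0, -0.7, -0.1]
grip_width: 0.0901
grip_force: 0.0
cas [ 505.  -424.9  140.8   53.5    4.1]
cas [ 514.  -180.2  141.9   50.7    0.8]
cas [ 525.6 -302.   141.8   52.1   -7.1]
[[ 0.347 -0.909 -0.23   0.399]
 [ 0.938  0.336  0.085  0.394]
 [-0.    -0.245  0.969  0.455]
 [ 0.     0.     0.     1.   ]] 294.1682390363884 253.46435241874408 194.9226363293232 1.1
rz -0.0033 | dxyz tool [ 0.0007  0.0005 -0.003 ] | q6 -0.61 tilt [-6.e-04 -3.e-04 -1.e+00] now [0.4655 0.3713 0.297 ] yaw 159.81 F [ 0.2  0.1 -1.3]
```

View pics/w1.png

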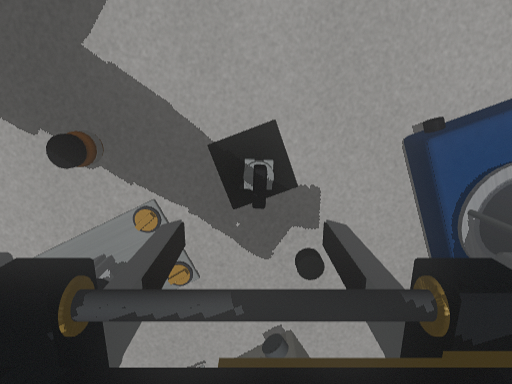

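The wrist view shows the key's black grip, its long side nearly vertical, around (260,187) over the steel body at (258,172). The mat is at (253,165) and the screws at (147,219) and (180,273).

```bash
python3 - <<'E'
from h import *
w=cam('wrist');c=w['pixels'][140:225,205:310]
cv2.imwrite('pics/c2.png',cv2.resize(np.clip(c.astype(int)*2,0,255).astype(np.uint8),None,fx=7,fy=7,interpolation=cv2.INTER_CUBIC))
E
```

```text
(no output)
```

View pics/c2.png

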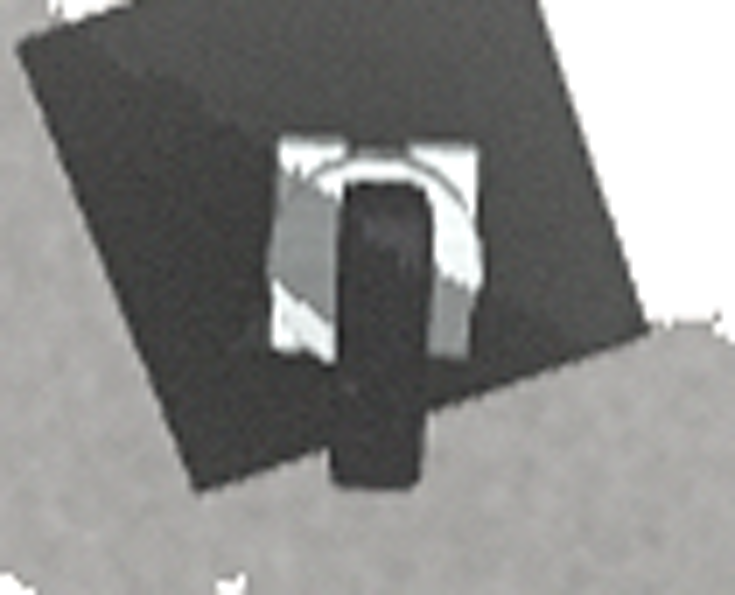

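```bash
python3 - <<'E'
from h import *
w=cam('wrist')
f=lambda a,b,z:ray(w,205+a/7,140+b/7,z)[:2]*1000
print('grip near end top',f(377,487,.115),'L',f(332,478,.115),f(422,478,.115))
print('grip far end at .115',f(388,183,.115),'at .079',f(388,183,.079))
for z in (.02,.038): print(z,[f(*p,z).round(1) for p in ((278,135),(480,147),(272,352),(468,357))])
for nm,p,z in (('a',(147,219),.012),('b',(180,273),.012)): print(nm,ray(w,*p,z)[:2]*1000)
im=w['pixels'];hsv=cv2.cvtColor(im,cv2.COLOR_BGR2HSV)
m=(cv2.inRange(hsv,(10,110,70),(28,255,255))>0);m[:,:120]=0;m[:,205:]=0;m[:190]=0;m[300:]=0
m=cv2.morphologyEx(m.astype(np.uint8),cv2.MORPH_CLOSE,np.ones((5,5)))
for b in blobs(m,100): print('brass',rect(w,b,.013))
E
```

```text
grip near end top [496.9470814  365.60491309] L [492.76411447 358.88552811] [498.08824697 373.42340254]
grip far end at .115 [448.01706972 385.23123644] at .079 [453.40064922 384.13837684]
0.02 [array([444.6, 364. ]), array([461.7, 403.2]), array([488.3, 346.2]), array([503.9, 385.8])]
0.038 [array([442.7, 365.3]), array([459. , 402.9]), array([484.5, 348.3]), array([499.5, 386.2])]
a [480.91252945 184.76473581]
b [585.72469705 195.90218051]
brass [588.7 191.1  36.   33.5 -23.2]
brass [483.6 181.3  35.7  33.2 -25.8]
```

```bash
python3 - <<'E'
from h import *
plan(.4725,.3755,.101,158.)
E
```

```text
rz 0.0339 | dxyz tool [-0.0064  0.0061  0.196 ] | q6 -0.61 tilt [-7.e-04 -3.e-04 -1.e+00] now [0.4643 0.3723 0.297 ] yaw 159.94 F [ 0.1  0.6 -0.2]
```

```bash
python3 shift.py '[[[-0.0064,0.0061,0],[0,0,0.034]],[[0,0,0.03],[0,0,0]],[[0,0,0.04],[0,0,0]],[[0,0,0.045],[0,0,0]],[[0,0,0.045],[0,0,0]],[[0,0,0.036],[0,0,0]],[[0,0,0],[0,0,0]],[[0,0,0],[0,0,0]]]' 0.07
python3 - <<'E'
from h import *
plan(.4725,.3755,.101,158.)
w=cam('wrist','w2')
E
```

```text
time_s: 2.0
ee_pos: [0.4728, 0.3761, 0.1025]
eef_rot: [3.141, 0.0, 2.758]
force: [0.6, 0.2, 1.4]
grip_width: 0.0695
grip_force: 0.0
rz 0.0003 | dxyz tool [ 0.     -0.0007  0.0015] | q6 -0.58 tilt [ 1.e-04  2.e-04 -1.e+00] now [0.4728 0.3761 0.1025] yaw 158.02 F [0.6 0.2 1.4]
```

View pics/w2.png

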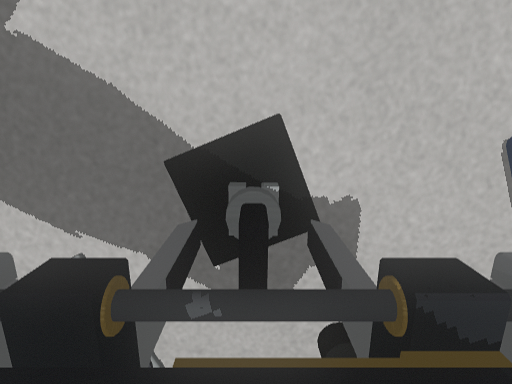

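The grip sits centred between the fingers, at about (255,240). I'll close and lift.

```bash
python3 shift.py '[[[0,0,0],[0,0,0]],[[0,0,0],[0,0,0]],[[0,0,0],[0,0,0]],[[0,0,0],[0,0,0]],[[0,0,0],[0,0,0]],[[0,0,-0.02],[0,0,0]],[[0,0,-0.03],[0,0,0]],[[0,0,-0.03],[0,0,0]],[[0,0,0],[0,0,0]],[[0,0,0],[0,0,0]]]' 0.0 45
python3 - <<'E'
from h import *
w=cam('wrist');t=cam('top')
c=w['pixels'][190:300,150:310]
cv2.imwrite('pics/c3.png',cv2.resize(np.clip(w['pixels'][160:300,100:320].astype(int)*1.6,0,255).astype(np.uint8),None,fx=3,fy=3))
# wrist screw look
print(proj(w,[*hw(165,53),.02]),proj(w,[*hw(165,-53),.02]))
plan(.4837,.1811,.171,96.+0)
plan(.4837,.1811,.171,80.+0)
E
```

```text
time_s: 3.05
ee_pos: [0.4732, 0.3753, 0.1815]
eef_rot: [3.141, 0.0, 2.757]
force: [0.0, 0.1, 0.0]
grip_width: 0.0001
grip_force: 0.0
[105.38347111 255.54787394] [154.20979906 323.81851192]
rz 1.0813 | dxyz tool [-0.194  -0.0095  0.0092] | q6 -0.58 tilt [-0.0015 -0.0011 -1.    ] now [0.4728 0.375  0.1802] yaw 157.95 F [ 0.2 -0.3 -0. ]
rz 1.3605 | dxyz tool [-0.1891  0.0444  0.0092] | q6 -0.58 tilt [-0.0015 -0.0011 -1.    ] now [0.4728 0.375  0.1802] yaw 157.95 F [ 0.2 -0.3 -0. ]
```

The fingers closed on nothing, so I'll look.

```bash
python3 - <<'E'
from h import *
w=cam('wrist','w3');s=cam('scene');cv2.imwrite('pics/s3.png',cv2.resize(s['pixels'][215:315,280:420],None,fx=5,fy=5))
a=cv2.imread('pics/w3.png');b=cv2.imread('pics/s3.png')
b=cv2.resize(b,(538,384));cv2.imwrite('pics/j3.png',cv2.resize(np.hstack([a,b]),(800,293)))
E
```

```text
(no output)
```

View pics/j3.png

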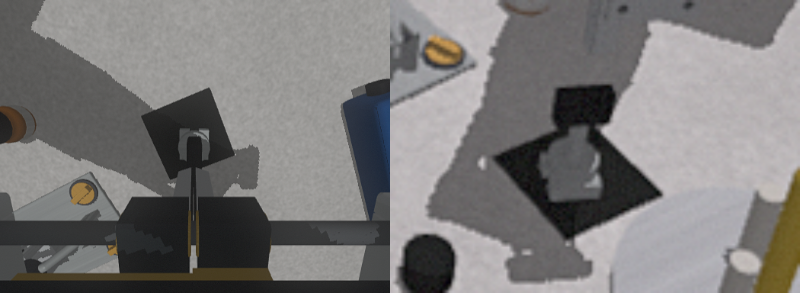

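The key still stands in place and the gripper is empty. The fingers probably close slowly and had not reached the grip before I lifted. I'll re-descend and give them time.

```bash
python3 shift.py '[[[0,0,0],[0,0,0]],[[0,0,0],[0,0,0]],[[0,0,0],[0,0,0]],[[0,0,0],[0,0,0]],[[0,0,0],[0,0,0]],[[0,0,0],[0,0,0]]]' 0.06
python3 shift.py '[[[0,0,0.02],[0,0,0]],[[0,0,0.03],[0,0,0]],[[0,0,0.03],[0,0,0]],[[0,0,0],[0,0,0]]]'
python3 - <<'E'
from h import *
w=cam('wrist');a=cv2.imread('pics/w2.png')
f=lambda i:cv2.cvtColor(i[170:250,215:300],cv2.COLOR_BGR2GRAY).astype(np.float32)
print(cv2.phaseCorrelate(f(a),f(w['pixels'])),np.abs(f(a)-f(w['pixels'])).mean(),st()['ee_pos'])
E
python3 shift.py '[[[0,0,0],[0,0,0]],[[0,0,0],[0,0,0]],[[0,0,0],[0,0,0]],[[0,0,0],[0,0,0]],[[0,0,0],[0,0,0]],[[0,0,0],[0,0,0]],[[0,0,0],[0,0,0]],[[0,0,0],[0,0,0]],[[0,0,0],[0,0,0]]]' 0.0 45
```

```text
time_s: 3.85
ee_pos: [0.4732, 0.3754, 0.1815]
eef_rot: [3.142, 0.0, 2.757]
force: [0.9, -1.2, 0.5]
grip_width: 0.0451
grip_force: 0.0
time_s: 4.25
ee_pos: [0.4717, 0.3742, 0.0978]
eef_rot: [-3.136, -0.003, 2.757]
force: [-0.0, -0.3, -1.2]
grip_width: 0.0599
grip_force: 0.0
((3.5058933865045034, 2.138683305652755), 0.8786094427108765) 9.905735 [0.47265135 0.3749532  0.10044638]
time_s: 5.2
ee_pos: [0.4732, 0.3754, 0.1016]
eef_rot: [3.141, 0.0, 2.757]
force: [-0.5, -0.7, 2.9]
grip_width: 0.016
grip_force: 45.0
```

```bash
python3 shift.py '[[[0,0,-0.01],[0,0,0]],[[0,0,-0.03],[0,0,0]],[[0,0,-0.03],[0,0,0]],[[0,0,0],[0,0,0]],[[0,0,0],[0,0,0]]]'
python3 - <<'E'
from h import *
plan(.4837,.1811,.190,105)
plan(*hw(165,-53),.190,105)
E
```

```text
time_s: 5.7
ee_pos: [0.4731, 0.3752, 0.1712]
eef_rot: [3.142, 0.0, 2.757]
force: [-0.5, 0.2, -3.2]
grip_width: 0.0162
grip_force: 45.0
rz 0.9242 | dxyz tool [-0.1903 -0.04   -0.0188] | q6 -0.58 tilt [ 1.e-04  1.e-04 -1.e+00] now [0.4731 0.3752 0.1712] yaw 157.95 F [-0.5  0.2 -3.2]
rz 0.9242 | dxyz tool [-0.207   0.0651 -0.0188] | q6 -0.58 tilt [ 1.e-04  1.e-04 -1.e+00] now [0.4731 0.3752 0.1712] yaw 157.95 F [-0.5  0.2 -3.2]
```

```bash
python3 - <<'E'
from h import *
a=cv2.imread('pics/w1.png');b=cam('wrist')['pixels']
c=[cv2.resize(i[y-22:y+22,x-22:x+22],(390,390),interpolation=cv2.INTER_CUBIC) for i,x,y in ((a,147,219),(a,180,273))]
cv2.imwrite('pics/c4.png',np.hstack(c))
w=ctrl.camera('wrist') if 0 else None
E
```

```text
(no output)
```

View pics/c4.png

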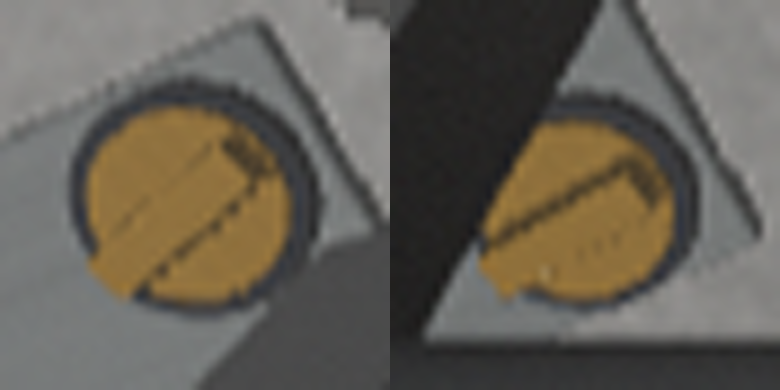

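```bash
python3 - <<'E'
from h import *
c=dict(fx=294.168,fy=294.168,cx=253.46,cy=194.92,extrinsics=[[.347,-.909,-.23,.399],[.938,.336,.085,.394],[0,-.245,.969,.455],[0,0,0,1]])
k=390/44
def f(a,b,x0,y0,z): return ray(c,x0-22+a/k,y0-22+b/k,z)[:2]*1000
for n,x0,y0,off,L in (('a',147,219,0,[((112,238),(220,147)),((135,293),(262,185))]),('b',180,273,390,[((485,245),(632,162)),((540,270),(625,232))])):
  for p,q in L:
    P=f(p[0]-off,p[1],x0,y0,.022);Q=f(q[0]-off,q[1],x0,y0,.022);d=Q-P
    print(n,P.round(1),Q.round(1),np.degrees(np.arctan2(d[1],d[0])).round(1))
E
```

```text
a [482.8 170.7] [474.1 195.6] 109.1
a [493.5 170. ] [483.  199.5] 109.5
b [586.2 176.9] [580.1 209.1] 100.7
b [594.4 184.3] [592.7 202.2] 95.4
```

```bash
python3 shift.py '[[[0,0,0],[0,0,0.14]],[[0,0,0],[0,0,0.14]],[[0,0,0],[0,0,0.145]],[[0,0,0],[0,0,0.145]],[[0,0,0],[0,0,0.145]],[[0,0,0],[0,0,0.14]],[[0,0,0],[0,0,0]]]'
python3 - <<'E'
from h import *
plan(.4837,.1811,.165,109.2)
E
```

```text
time_s: 6.45
ee_pos: [0.4727, 0.375, 0.1696]
eef_rot: [-3.139, 0.001, 1.899]
force: [-1.2, 0.3, -3.3]
grip_width: 0.0155
grip_force: 45.0
rz -0.0064 | dxyz tool [-0.1867 -0.0534  0.0046] | q6 0.28 tilt [-0.0023 -0.0016 -1.    ] now [0.4727 0.375  0.1696] yaw 108.83 F [-1.2  0.3 -3.3]
```

```bash
python3 shift.py '[[[-0.03,-0.0084,0.001],[0,0,0]],[[-0.04,-0.0115,0.001],[0,0,0]],[[-0.045,-0.013,0.001],[0,0,0]],[[-0.042,-0.012,0.001],[0,0,0]],[[-0.03,-0.0085,0],[0,0,0]],[[0,0,0],[0,0,0]],[[0,0,0],[0,0,0]]]'
python3 - <<'E'
from h import *
plan(.4837,.1811,.120,109.2)
E
python3 shift.py '[[[0,0,0],[0,0,0]],[[0,0,0],[0,0,0]]]'
```

```text
time_s: 7.15
ee_pos: [0.4834, 0.1807, 0.1669]
eef_rot: [-3.141, -0.0, 1.904]
force: [-1.0, 0.4, -3.5]
grip_width: 0.0156
grip_force: 45.0
rz -0.0022 | dxyz tool [0.0002 0.0004 0.0469] | q6 -0.05 tilt [-9.e-04 -1.e-04 -1.e+00] now [0.4834 0.1807 0.1669] yaw 109.08 F [-1.   0.4 -3.5]
time_s: 7.35
ee_pos: [0.4833, 0.182, 0.1671]
eef_rot: [-3.141, -0.0, 1.904]
force: [-0.0, -0.2, -2.1]
grip_width: 0.0158
grip_force: 45.0
```

```bash
python3 - <<'E'
from h import *
plan(.4837,.1811,.120,109.2)
s=cam('scene');cv2.imwrite('pics/s4.png',cv2.resize(s['pixels'][170:270,220:353],None,fx=6,fy=6,interpolation=cv2.INTER_CUBIC))
E
```

```text
rz -0.0018 | dxyz tool [-0.001   0.0001  0.0471] | q6 -0.04 tilt [-5.e-04 -1.e-04 -1.e+00] now [0.4833 0.182  0.1671] yaw 109.10 F [-0.  -0.2 -2.1]
```

View pics/s4.png

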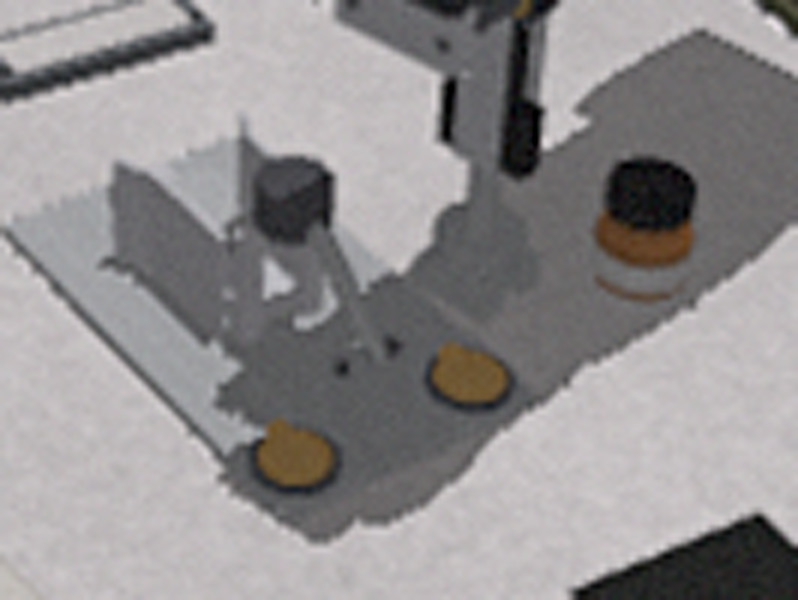

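The fork hangs above screw_a at crop (470,375). Both bar heads show similar orientation. I'll descend gently.

```bash
python3 shift.py '[[[0,0,0.02],[0,0,0]],[[0,0,0.018],[0,0,0]],[[0,0,0.006],[0,0,0]],[[0,0,0.005],[0,0,0]],[[0,0,0],[0,0,0]]]'
python3 shift.py '[[[0,0,0.004],[0,0,0]],[[0,0,0.003],[0,0,0]],[[0,0,0.002],[0,0,0]],[[0,0,0],[0,0,0]]]'
```

```text
time_s: 7.9
ee_pos: [0.4835, 0.1813, 0.1184]
eef_rot: [-3.141, -0.0, 1.902]
force: [0.1, 0.1, -2.8]
grip_width: 0.0153
grip_force: 45.0
time_s: 8.3
ee_pos: [0.4836, 0.1812, 0.1096]
eef_rot: [3.141, 0.0, 1.902]
force: [-0.1, -1.3, -2.3]
grip_width: 0.0155
grip_force: 45.0
```

```bash
python3 shift.py '[[[0,0,0],[0,0,-0.1]],[[0,0,0],[0,0,-0.13]],[[0,0,0],[0,0,-0.13]],[[0,0,0],[0,0,-0.13]],[[0,0,0],[0,0,-0.13]],[[0,0,0],[0,0,-0.13]],[[0,0,0],[0,0,-0.13]],[[0,0,0],[0,0,-0.13]],[[0,0,0],[0,0,-0.1]],[[0,0,0],[0,0,-0.1]]]'
python3 -c "
from h import *;o=st();print(o['moment'],o['eef_rot'])"
python3 shift.py '[[[0,0,0],[0,0,-0.05]],[[0,0,0],[0,0,-0.05]],[[0,0,0],[0,0,-0.05]],[[0,0,0],[0,0,-0.05]],[[0,0,0],[0,0,0]]]'
python3 -c "
from h import *;o=st();print(o['moment'],o['eef_rot'],o['force'])"
```

```text
time_s: 9.3
ee_pos: [0.4841, 0.1816, 0.1099]
eef_rot: [3.14, 0.002, 3.116]
force: [2.2, 3.3, -2.2]
grip_width: 0.0159
grip_force: 45.0
[ 0.89811771 -0.58881739 -0.15049608] [3.14022999e+00 2.00121441e-03 3.11577397e+00]
time_s: 9.8
ee_pos: [0.4838, 0.1815, 0.1097]
eef_rot: [3.141, 0.001, -2.971]
force: [0.4, 3.0, -2.0]
grip_width: 0.0159
grip_force: 45.0
[ 0.79262667 -0.27473199 -0.05898569] [ 3.14092954e+00  1.07407596e-03 -2.97068973e+00] [ 0.35127334  2.99639199 -1.97597122]
```

```bash
python3 shift.py '[[[0,0,0],[0,0,-0.05]],[[0,0,0],[0,0,-0.03]],[[0,0,0],[0,0,0]],[[0,0,0],[0,0,0]]]'
python3 -c "
from h import *;o=st();print(o['moment'],o['eef_rot'],o['force'])"
python3 shift.py '[[[0,0,0],[0,0,-0.03]],[[0,0,0],[0,0,-0.03]],[[0,0,0],[0,0,0]],[[0,0,0],[0,0,0]]]'
python3 -c "
from h import *;o=st();print(o['moment'],o['eef_rot'],o['force'])"
```

```text
time_s: 10.2
ee_pos: [0.4838, 0.1819, 0.1097]
eef_rot: [3.14, 0.002, -2.894]
force: [1.2, 6.3, -3.4]
grip_width: 0.0158
grip_force: 45.0
[ 1.80414491 -0.38311402 -0.2567769 ] [ 3.14010193e+00  1.54006032e-03 -2.89358206e+00] [ 1.19136329  6.29578554 -3.42809351]
time_s: 10.6
ee_pos: [0.4838, 0.1818, 0.1097]
eef_rot: [3.14, 0.001, -2.834]
force: [0.3, 6.5, -2.4]
grip_width: 0.0161
grip_force: 45.7
[ 1.51180514 -0.24590457 -0.80500045] [ 3.14021853e+00  1.39372502e-03 -2.83440215e+00] [ 0.26383911  6.50980618 -2.36198408]
```

Screw_a is at its stop (moment −0.8 N m). I'll relax the twist, lift, and look at screw_b's angle from here.

```bash
python3 shift.py '[[[0,0,0],[0,0,0.06]],[[0,0,0],[0,0,0.06]],[[0,0,-0.01],[0,0,0]],[[0,0,-0.01],[0,0,0]],[[0,0,-0.02],[0,0,0]],[[0,0,-0.03],[0,0,0]],[[0,0,0],[0,0,0]]]'
python3 - <<'E'
from h import *
w=cam('wrist','w5')
for n,p in (('a',hw(165,53)),('b',hw(165,-53))): print(n,proj(w,[*p,.024]))
plan(*hw(165,-53),.165,101)
plan(*hw(165,-53),.165,190)
E
```

```text
time_s: 11.3
ee_pos: [0.485, 0.1813, 0.1838]
eef_rot: [3.142, 0.007, -2.95]
force: [1.1, 0.6, -2.7]
grip_width: 0.0156
grip_force: 45.0
a [254.02591652 186.04824206]
b [246.3539387  272.26396431]
rz 1.5698 | dxyz tool [-0.0093  0.1056  0.0164] | q6 -1.47 tilt [ 3.7e-03  6.0e-04 -1.0e+00] now [0.4842 0.1811 0.1814] yaw -169.06 F [ 0.6 -0.5 -3.2]
rz 0.0165 | dxyz tool [-0.1057 -0.0074  0.0164] | q6 -1.47 tilt [ 3.7e-03  6.0e-04 -1.0e+00] now [0.4842 0.1811 0.1814] yaw -169.06 F [ 0.6 -0.5 -3.2]
```

View pics/w5.png

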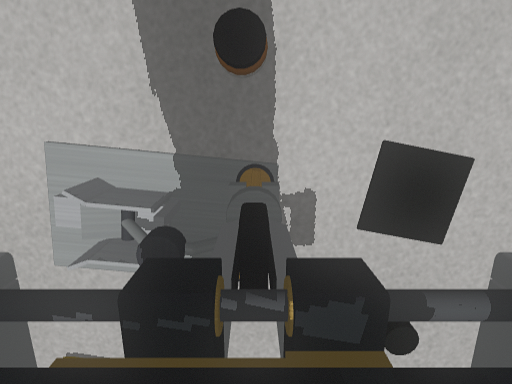

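The picture shows the key held cleanly, with screw_a partly hidden behind it at (254,175). I'll move the tool beyond screw_b so the wrist camera can see both heads.

```bash
python3 shift.py '[[[-0.03,0,0],[0,0,0]],[[-0.045,0,0],[0,0,0]],[[-0.045,0,0],[0,0,0]],[[-0.04,0,0],[0,0,0]],[[-0.015,0,0],[0,0,0]],[[0,0,0],[0,0,0]],[[0,0,0],[0,0,0]]]'
python3 - <<'E'
from h import *
w=cam('wrist');C=[]
for n,p in (('a',hw(165,53)),('b',hw(165,-53))):
    u,v=proj(w,[*p,.02]).round().astype(int);print(n,u,v)
    C.append(cv2.resize(w['pixels'][v-28:v+28,u-28:u+28],(392,392),interpolation=cv2.INTER_CUBIC))
cv2.imwrite('pics/c6.png',np.hstack(C));np.save('w6',np.array(w['extrinsics']))
print(st()['ee_pos'])
E
```

```text
time_s: 12.05
ee_pos: [0.6546, 0.2139, 0.178]
eef_rot: [-3.141, -0.002, -2.951]
force: [-0.2, -0.7, -3.5]
grip_width: 0.016
grip_force: 45.0
a 254 11Traceback (most recent call last):
  File "<stdin>", line 5, in <module>
cv2.error: OpenCV(4.12.0) /io/opencv/modules/imgproc/src/resize.cpp:4208: error: (-215:Assertion failed) !ssize.empty() in function 'resize'
```

```bash
python3 - <<'E'
from h import *
w=cam('wrist')
p=proj(w,[*hw(165,-53),.02]);u,v=p.round().astype(int);print(u,v)
C=[cv2.resize(w['pixels'][v-28:v+28,u-28:u+28],(392,392),interpolation=cv2.INTER_CUBIC),cv2.resize(w['pixels'][0:56,u-28:u+28],(392,392),interpolation=cv2.INTER_CUBIC)]
cv2.imwrite('pics/c6.png',np.hstack(C));np.save('w6',np.array(w['extrinsics']))
plan(*hw(165,-53),.165,101)
E
```

```text
245 125
rz 1.5693 | dxyz tool [-0.0092 -0.0679  0.0142] | q6 -1.50 tilt [-8.e-04 -3.e-04 -1.e+00] now [0.6545 0.2141 0.1792] yaw -169.08 F [-1.  -0.6 -1.8]
```

View pics/c6.png

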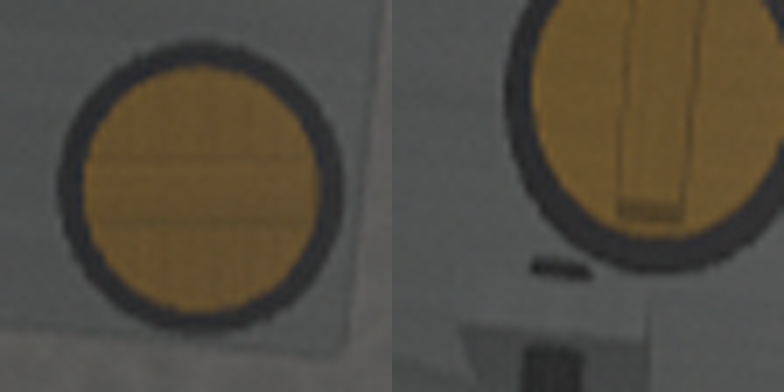

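Screw_a's bar now lies along the holder's y, so it is open. Screw_b's bar is horizontal in the image, a yaw of about 101°. Next I'll turn the tool and go to screw_b.

```bash
python3 shift.py '[[[0,0,0],[0,0,0.13]],[[0,0,0],[0,0,0.14]],[[0,0,0],[0,0,0.145]],[[0,0,0],[0,0,0.145]],[[0,0,0],[0,0,0.145]],[[0,0,0],[0,0,0.145]],[[0,0,0],[0,0,0.145]],[[0,0,0],[0,0,0.145]],[[0,0,0],[0,0,0.145]],[[0,0,0],[0,0,0.145]]]'
python3 shift.py '[[[0,0,0],[0,0,0.139]],[[-0.005,-0.03,0.005],[0,0,0]],[[-0.004,-0.038,0.008],[0,0,0]],[[0,0,0],[0,0,0]],[[0,0,0],[0,0,0]]]'
python3 - <<'E'
from h import *
plan(*hw(165,-53),.118,101)
E
```

```text
time_s: 13.15
ee_pos: [0.6546, 0.2142, 0.18]
eef_rot: [3.141, 0.0, 1.896]
force: [-0.0, 0.9, -2.1]
grip_width: 0.0155
grip_force: 45.0
time_s: 13.65
ee_pos: [0.5896, 0.1923, 0.1674]
eef_rot: [3.141, 0.0, 1.763]
force: [0.7, 0.4, -2.1]
grip_width: 0.016
grip_force: 45.0
rz 0.0002 | dxyz tool [-0.0002 -0.0001  0.0494] | q6 0.06 tilt [ 1.e-03  2.e-04 -1.e+00] now [0.5896 0.1923 0.1674] yaw 101.01 F [ 0.7  0.4 -2.1]
```

```bash
python3 shift.py '[[[0,0,0.02],[0,0,0]],[[0,0,0.018],[0,0,0]],[[0,0,0.006],[0,0,0]],[[0,0,0.005],[0,0,0]],[[0,0,0],[0,0,0]]]'
python3 shift.py '[[[0,0,0.004],[0,0,0]],[[0,0,0.003],[0,0,0]],[[0,0,0.0015],[0,0,0]],[[0,0,0],[0,0,0]]]'
```

```text
time_s: 14.15
ee_pos: [0.5906, 0.1925, 0.1176]
eef_rot: [3.141, -0.0, 1.763]
force: [-0.4, 0.4, -1.6]
grip_width: 0.0155
grip_force: 45.0
time_s: 14.55
ee_pos: [0.5905, 0.1924, 0.1096]
eef_rot: [3.141, -0.0, 1.763]
force: [-1.4, -0.2, 2.0]
grip_width: 0.0157
grip_force: 45.0
```

Seated. I'll turn anticlockwise from 101° to about 197°.

```bash
python3 shift.py '[[[0,0,0],[0,0,-0.12]],[[0,0,0],[0,0,-0.14]],[[0,0,0],[0,0,-0.14]],[[0,0,0],[0,0,-0.14]],[[0,0,0],[0,0,-0.14]],[[0,0,0],[0,0,-0.14]],[[0,0,0],[0,0,-0.14]],[[0,0,0],[0,0,-0.14]],[[0,0,0],[0,0,-0.14]],[[0,0,0],[0,0,-0.14]]]'
python3 shift.py '[[[0,0,0],[0,0,-0.05]],[[0,0,0],[0,0,-0.05]],[[0,0,0],[0,0,-0.05]],[[0,0,0],[0,0,-0.05]],[[0,0,0],[0,0,0]],[[0,0,0],[0,0,0]]]'
python3 -c "
from h import *;o=st();print(o['moment'],o['eef_rot'],o['force'])"
```

```text
time_s: 15.55
ee_pos: [0.5905, 0.1925, 0.1096]
eef_rot: [3.141, 0.001, -3.135]
force: [-2.1, 0.1, 3.4]
grip_width: 0.0159
grip_force: 45.0
time_s: 16.15
ee_pos: [0.5905, 0.1926, 0.1096]
eef_rot: [3.141, 0.001, -2.942]
force: [-2.4, 1.2, 6.2]
grip_width: 0.0158
grip_force: 45.0
[0.21461436 0.48587028 0.0048112 ] [ 3.14135924e+00  9.74366786e-04 -2.94174440e+00] [-2.42871709  1.23505153  6.22857006]
```

```bash
python3 shift.py '[[[0,0,0],[0,0,-0.04]],[[0,0,0],[0,0,-0.03]],[[0,0,0],[0,0,-0.03]],[[0,0,0],[0,0,0]],[[0,0,0],[0,0,0]]]'
python3 -c "
from h import *;o=st();print(o['moment'],o['eef_rot'],o['force'])"
```

```text
time_s: 16.65
ee_pos: [0.5905, 0.1926, 0.1096]
eef_rot: [3.141, 0.001, -2.843]
force: [-2.4, 1.1, 6.6]
grip_width: 0.0158
grip_force: 45.6
[ 0.3183591   0.48299133 -0.78802833] [ 3.14106980e+00  1.09488854e-03 -2.84278111e+00] [-2.38411841  1.13921739  6.55234791]
```

```bash
python3 shift.py '[[[0,0,0],[0,0,0.06]],[[0,0,0],[0,0,0.06]],[[0,0,-0.01],[0,0,0]],[[0,0,-0.01],[0,0,0]],[[0,0,-0.02],[0,0,0]],[[0,0,-0.03],[0,0,0]],[[0,0,0],[0,0,0]]]'
python3 - <<'E'
from h import *
plan(.466,.371,.16,190)
E
```

```text
time_s: 17.35
ee_pos: [0.5917, 0.1927, 0.1835]
eef_rot: [3.141, 0.007, -2.959]
force: [0.4, -0.0, -2.9]
grip_width: 0.0159
grip_force: 45.0
rz 0.0077 | dxyz tool [0.0929 0.1974 0.0235] | q6 -1.50 tilt [ 0.0066  0.0016 -1.    ] now [0.5917 0.1927 0.1835] yaw -169.56 F [ 0.4 -0.  -2.9]
```

```bash
python3 shift.py '[[[0.013,0.0277,0.003],[0,0,0]],[[0.02,0.042,0.005],[0,0,0]],[[0.02,0.042,0.005],[0,0,0]],[[0.02,0.042,0.005],[0,0,0]],[[0.0129,0.028,0.0025],[0,0,0]],[[0.007,0.0157,0],[0,0,0]],[[0,0,0],[0,0,0]],[[0,0,0],[0,0,0]]]'
python3 - <<'E'
from h import *
plan(.466,.371,.1022,190)
E
```

```text
time_s: 18.15
ee_pos: [0.4638, 0.3692, 0.1583]
eef_rot: [-3.141, -0.0, -2.96]
force: [-0.4, -0.9, -3.0]
grip_width: 0.0155
grip_force: 45.0
rz 0.0069 | dxyz tool [-0.0025  0.0013  0.0561] | q6 -1.14 tilt [ 0.e+00 -4.e-04 -1.e+00] now [0.4638 0.3692 0.1583] yaw -169.61 F [-0.4 -0.9 -3. ]
```

```bash
python3 shift.py '[[[-0.0025,0.001,0.02],[0,0,0]],[[0,0,0.02],[0,0,0]],[[0,0,0.01],[0,0,0]],[[0,0,0.004],[0,0,0]],[[0,0,0.002],[0,0,0]],[[0,0,0],[0,0,0]]]'
python3 shift.py '[[[0,0,0.001],[0,0,0]],[[0,0,0],[0,0,0]]]'
```

```text
time_s: 18.75
ee_pos: [0.466, 0.3712, 0.103]
eef_rot: [3.141, 0.001, -2.961]
force: [-0.1, -0.4, -2.7]
grip_width: 0.0158
grip_force: 45.0
time_s: 18.95
ee_pos: [0.4658, 0.3714, 0.1019]
eef_rot: [3.141, 0.001, -2.96]
force: [0.7, 0.0, -2.8]
grip_width: 0.0155
grip_force: 45.0
```

```bash
python3 shift.py '[[[0,0,0.0005],[0,0,0]],[[0,0,0],[0,0,0]]]'
python3 shift.py '[[[0,0,0],[0,0,0]],[[0,0,0],[0,0,0]],[[0,0,0],[0,0,0]],[[0,0,0],[0,0,0]],[[0,0,0],[0,0,0]],[[0,0,-0.01],[0,0,0]],[[0,0,-0.03],[0,0,0]],[[0,0,-0.04],[0,0,0]],[[0,0,-0.04],[0,0,0]],[[0,0,0],[0,0,0]]]' 0.06
python3 - <<'E'
from h import *
w=cam('wrist');cv2.imwrite('pics/c7.png',cv2.resize(w['pixels'][100:290,130:380],None,fx=2,fy=2))
t=cam('top')
for r in cassettes(t): print('cas',r)
plan(.514,-.180,.17,94)
E
```

```text
time_s: 19.15
ee_pos: [0.4658, 0.3714, 0.1016]
eef_rot: [3.141, 0.001, -2.96]
force: [-1.0, -0.7, 3.3]
grip_width: 0.0159
grip_force: 45.0
time_s: 20.15
ee_pos: [0.467, 0.3723, 0.2276]
eef_rot: [3.138, 0.009, -2.96]
force: [-1.0, 0.2, -0.0]
grip_width: 0.06
grip_force: 0.0
cas [ 505.2 -425.   141.4   53.7    4.5]
cas [ 513.9 -180.2  141.8   50.7    0.9]
cas [ 525.5 -301.8  141.6   51.8   -7. ]
rz -1.4594 | dxyz tool [ 0.5534 -0.0097  0.052 ] | q6 -1.14 tilt [ 0.0016  0.0011 -1.    ] now [0.4657 0.3713 0.222 ] yaw -169.62 F [-0.  -0.9 -0.3]
```

View pics/c7.png

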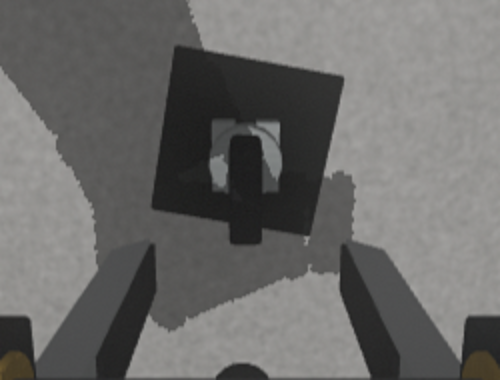

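The key stands upright on its mat. Next is the nearest cassette, gripped 45 mm out from its centre towards its far (+x) end, with the tool x pointing back along it.

```bash
python3 - <<'E'
from h import *
plan(.559,-.1795,.20,180.9)
E
```

```text
rz 0.1655 | dxyz tool [-0.0846 -0.5522  0.022 ] | q6 -1.14 tilt [ 0.0016  0.0011 -1.    ] now [0.4657 0.3713 0.222 ] yaw -169.62 F [-0.  -0.9 -0.3]
```

```bash
python3 shift.py '[[[0,0,0],[0,0,0.0825]],[[0,0,0],[0,0,0.083]],[[-0.005,-0.03,0],[0,0,0]],[[-0.007,-0.045,0],[0,0,0]],[[-0.007,-0.045,0],[0,0,0]],[[-0.007,-0.045,0],[0,0,0]],[[-0.007,-0.045,0],[0,0,0]],[[-0.007,-0.045,0],[0,0,0]],[[-0.007,-0.045,0],[0,0,0]],[[-0.007,-0.045,0],[0,0,0]]]' 0.08
python3 shift.py '[[[-0.007,-0.045,0.005],[0,0,0]],[[-0.007,-0.045,0.005],[0,0,0]],[[-0.007,-0.045,0.005],[0,0,0]],[[-0.007,-0.042,0.005],[0,0,0]],[[-0.005,-0.025,0],[0,0,0]],[[-0.0046,-0.005,0],[0,0,0]],[[0,0,0],[0,0,0]],[[0,0,0],[0,0,0]]]'
python3 - <<'E'
from h import *
plan(.559,-.1795,.20,180.9)
w=cam('wrist','w8')
P=lambda p:proj(w,p).round()
print([P([*q,.014]) for q in ((.584,-.2052),(.584,-.1552),(.444,-.2052),(.444,-.1552))])
E
```

```text
time_s: 21.25
ee_pos: [0.5245, 0.0253, 0.2199]
eef_rot: [3.142, -0.002, -3.126]
force: [0.6, 0.4, -0.2]
grip_width: 0.0801
grip_force: 0.0
time_s: 22.05
ee_pos: [0.5657, -0.178, 0.2005]
eef_rot: [3.141, -0.001, -3.125]
force: [-0.2, 0.3, -0.0]
grip_width: 0.0795
grip_force: 0.0
rz 0.0009 | dxyz tool [ 0.0067 -0.0014  0.0005] | q6 -1.95 tilt [-9.e-04  5.e-04 -1.e+00] now [ 0.5657 -0.178   0.2005] yaw -179.05 F [-0.2  0.3 -0. ]
[array([231., 197.]), array([273., 198.]), array([231.,  73.]), array([277.,  74.])]
```

View pics/w8.png

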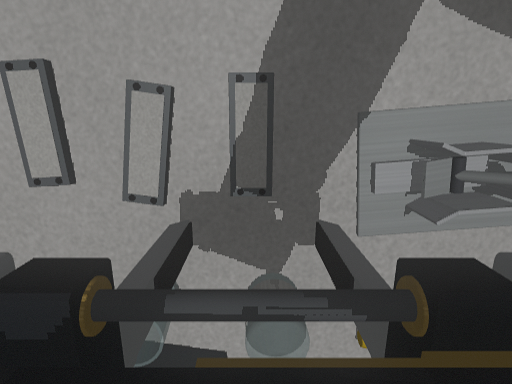

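The target cassette spans (229,73)–(273,195), within 3 px of prediction. The bottle and beaker are well clear. Descending to grip.

```bash
python3 shift.py '[[[0.0067,-0.001,0.02],[0,0,0]],[[0,0,0.04],[0,0,0]],[[0,0,0.045],[0,0,0]],[[0,0,0.035],[0,0,0]],[[0,0,0.02],[0,0,0]],[[0,0,0.01],[0,0,0]],[[0,0,0.005],[0,0,0]],[[0,0,0],[0,0,0]],[[0,0,0],[0,0,0]]]'
python3 shift.py '[[[0,0,0],[0,0,0]],[[0,0,0],[0,0,0]],[[0,0,0],[0,0,0]],[[0,0,0],[0,0,0]],[[0,0,0],[0,0,0]],[[0,0,0],[0,0,0]],[[0,0,0],[0,0,0]],[[0,0,0],[0,0,0]]]' 0.03 40
```

```text
time_s: 23.0
ee_pos: [0.5598, -0.1804, 0.0272]
eef_rot: [-3.141, 0.002, -3.126]
force: [-0.6, 0.3, -0.1]
grip_width: 0.0799
grip_force: 0.0
time_s: 23.8
ee_pos: [0.5593, -0.1804, 0.0261]
eef_rot: [-3.141, 0.0, -3.126]
force: [-1.4, -0.1, 3.0]
grip_width: 0.0493
grip_force: 40.0
```

```bash
python3 shift.py '[[[0,0,-0.01],[0,0,0]],[[0,0,-0.03],[0,0,0]],[[0,0,-0.03],[0,0,0]],[[0,0,0],[0,0,0.13]],[[0,0,0],[0,0,0.14]],[[0,0,0],[0,0,0.14]],[[0,0,0],[0,0,0.14]],[[0,0,0],[0,0,0.14]],[[0,0,0],[0,0,0.14]],[[0,0,0],[0,0,0.14]]]'
python3 shift.py '[[[0,0,0],[0,0,0.14]],[[0,0,0],[0,0,0.14]],[[0,0,0],[0,0,0.14]],[[0,0,0],[0,0,0.092]],[[0,0,0],[0,0,0]],[[0,0,0],[0,0,0]]]'
python3 - <<'E'
from h import *
print(hw(-140,0));plan(*hw(-140,0),.047,96)
t=cam('top')
im=t['pixels'];hsv=cv2.cvtColor(im,cv2.COLOR_BGR2HSV)
E
```

```text
time_s: 24.8
ee_pos: [0.5591, -0.1802, 0.0963]
eef_rot: [-3.142, -0.0, 2.182]
force: [-0.6, 0.3, -1.7]
grip_width: 0.0498
grip_force: 40.0
time_s: 25.4
ee_pos: [0.5591, -0.1803, 0.0962]
eef_rot: [-3.142, -0.0, 1.678]
force: [0.0, -0.2, -2.1]
grip_width: 0.0496
grip_force: 40.0
[ 0.56873398 -0.11673307]
rz 0.0027 | dxyz tool [0.0622 0.0162 0.0492] | q6 -0.48 tilt [-1.e-04  0.e+00 -1.e+00] now [ 0.5591 -0.1803  0.0962] yaw 96.16 F [ 0.  -0.2 -2.1]
```

```bash
python3 shift.py '[[[0.02,0.008,0],[0,0,0.003]],[[0.03,0.008,0.01],[0,0,0]],[[0.012,0,0.02],[0,0,0]],[[0,0,0.019],[0,0,0]],[[0,0,0],[0,0,0]],[[0,0,0],[0,0,0]]]'
python3 - <<'E'
from h import *
plan(*hw(-140,0),.047,96)
w=cam('wrist','w9')
for p in ((-60,18,20),(-60,-18,20),(190,77,8),(190,-77,8),(-75,77,8),(-75,-77,8),(-17,0,42)): print(p,proj(w,[*hw(p[0],p[1]),p[2]/1000]).round(1))
E
```

```text
time_s: 26.05
ee_pos: [0.5689, -0.1172, 0.0475]
eef_rot: [-3.142, 0.0, 1.673]
force: [-0.2, -0.1, -1.0]
grip_width: 0.0495
grip_force: 40.0
rz -0.0021 | dxyz tool [ 0.0005 -0.0001  0.0005] | q6 -0.37 tilt [-1.e-04 -1.e-04 -1.e+00] now [ 0.5689 -0.1172  0.0475] yaw 95.88 F [-0.2 -0.1 -1. ]
(-60, 18, 20) [224.6 103.1]
(-60, -18, 20) [284.5 102.9]
(190, 77, 8) [  75.2 -500.8]
(190, -77, 8) [ 432.3 -503.2]
(-75, 77, 8) [136.7 128.3]
(-75, -77, 8) [372.5 127.7]
(-17, 0, 42) [254.5   9.1]
```

View pics/w9.png

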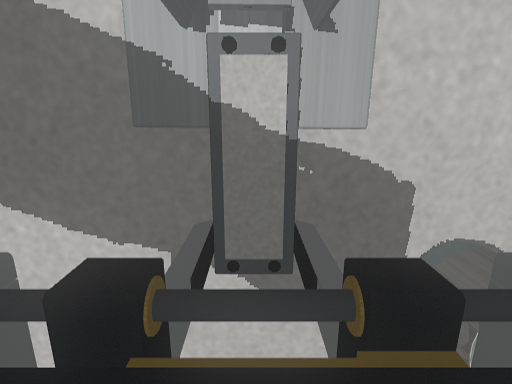

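The cassette (208–300 px wide at its front) is square to the base front edge at row 128. The base centre (251) lies about 2 mm left of the tool axis (254.5), so I'll shift 2 mm and push in.

```bash
python3 shift.py '[[[0,-0.002,0],[0,0,0]],[[0.01,0,0],[0,0,0]],[[0.01,0,0],[0,0,0]],[[0.01,0,0],[0,0,0]],[[0.01,0,0],[0,0,0]],[[0,0,0],[0,0,0]]]'
python3 shift.py '[[[0.01,0,0],[0,0,0]],[[0.01,0,0],[0,0,0]],[[0.01,0,0],[0,0,0]],[[0.01,0,0],[0,0,0]],[[0,0,0],[0,0,0]]]'
python3 - <<'E'
from h import *
plan(*hw(-45,0),.047,96)
E
```

```text
time_s: 26.7
ee_pos: [0.5627, -0.0759, 0.0471]
eef_rot: [3.142, -0.0, 1.674]
force: [0.3, 2.7, -2.1]
grip_width: 0.0497
grip_force: 40.0
time_s: 27.2
ee_pos: [0.5584, -0.0361, 0.0468]
eef_rot: [-3.141, -0.001, 1.673]
force: [0.4, 2.5, -3.0]
grip_width: 0.0496
grip_force: 40.0
rz -0.0022 | dxyz tool [ 0.0138  0.0018 -0.0002] | q6 -0.23 tilt [-5.e-04  8.e-04 -1.e+00] now [ 0.5584 -0.0361  0.0468] yaw 95.87 F [ 0.4  2.5 -3. ]
```

```bash
python3 shift.py '[[[0.005,0,0],[0,0,0]],[[0.005,0,0],[0,0,0]],[[0,0,0],[0,0,0]]]'
python3 shift.py '[[[0.003,0,0.0005],[0,0,0]],[[0.002,0,0.0005],[0,0,0]],[[0,0,0],[0,0,0]]]'
python3 - <<'E'
from h import *
plan(*hw(-45,0),.047,96)
w=cam('wrist','w10')
E
```

```text
time_s: 27.5
ee_pos: [0.5575, -0.0271, 0.0469]
eef_rot: [-3.141, -0.0, 1.672]
force: [0.1, 2.3, -3.8]
grip_width: 0.0494
grip_force: 40.0
time_s: 27.8
ee_pos: [0.5573, -0.0228, 0.0461]
eef_rot: [3.141, 0.0, 1.672]
force: [0.7, -3.1, -1.6]
grip_width: 0.0495
grip_force: 40.0
rz -0.0032 | dxyz tool [ 0.0004  0.0016 -0.0009] | q6 -0.21 tilt [ 4.e-04 -3.e-04 -1.e+00] now [ 0.5573 -0.0228  0.0461] yaw 95.82 F [ 0.7 -3.1 -1.6]
```

View pics/w10.png

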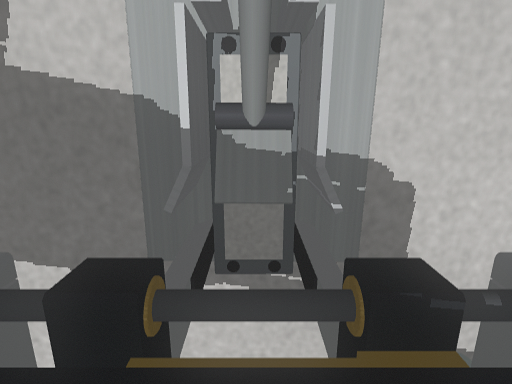

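The cassette is centred between the guides (183 and 327, middle 255) under the foot. That is my last picture, so I'll use numbers only from here. I'll push to firm contact.

```bash
python3 shift.py '[[[0.001,0,0],[0,0,0]],[[0.001,0,0],[0,0,0]],[[0,0,0],[0,0,0]]]'
python3 shift.py '[[[0.001,0,0],[0,0,0]],[[0,0,0],[0,0,0]]]'
python3 - <<'E'
from h import *
plan(*hw(-45,0),.047,96)
E
```

```text
time_s: 28.15
ee_pos: [0.5571, -0.0224, 0.0461]
eef_rot: [3.141, 0.003, 1.672]
force: [0.4, -17.3, -1.7]
grip_width: 0.0495
grip_force: 40.0
time_s: 28.35
ee_pos: [0.557, -0.0223, 0.0461]
eef_rot: [3.141, 0.004, 1.672]
force: [0.2, -23.2, -2.5]
grip_width: 0.0494
grip_force: 40.0
rz -0.0037 | dxyz tool [-0.0001  0.0018 -0.0009] | q6 -0.20 tilt [ 5.0e-04 -3.8e-03 -1.0e+00] now [ 0.557  -0.0223  0.0461] yaw 95.79 F [  0.2 -23.2  -2.5]
```

```bash
python3 shift.py '[[[-0.0024,0,0],[0,0,0]],[[0,0,0],[0,0,0]]]'
python3 shift.py '[[[0,0,0],[0,0,0]],[[0,0,0],[0,0,0]],[[0,0,0],[0,0,0]],[[0,0,0],[0,0,0]],[[0,0,0],[0,0,0]],[[0,0,-0.02],[0,0,0]],[[0,0,-0.04],[0,0,0]],[[0,0,-0.045],[0,0,0]],[[0,0,-0.03],[0,0,0]],[[0,0,0],[0,0,0]]]' 0.08
python3 - <<'E'
from h import *
w=cam('wrist');np.save('w11',w['pixels']);t=cam('top')
for r in cassettes(t): print('cas',r)
# end edge of inserted cassette in wrist
print('pred outer end',[proj(w,[*hw(-70,y),.034]).round(1) for y in (25,-25)])
g=w['pixels'].max(2).astype(int);u=int(proj(w,[*hw(-70,0),.034])[0]);v=int(proj(w,[*hw(-70,0),.034])[1])
print(v,g[v-14:v+14,u-25:u+25].mean(1).round())
plan(.5255,-.3018,.2,173)
E
```

```text
time_s: 28.55
ee_pos: [0.5571, -0.0226, 0.0461]
eef_rot: [-3.142, 0.0, 1.672]
force: [-0.9, -6.8, 1.3]
grip_width: 0.0494
grip_force: 40.0
time_s: 29.55
ee_pos: [0.5586, -0.0222, 0.1854]
eef_rot: [3.134, 0.001, 1.672]
force: [1.1, -0.5, 0.3]
grip_width: 0.0799
grip_force: 0.0
cas [ 525.8 -301.8  141.5   51.6   -7.1]
cas [ 537.2 -396.   141.9   53.1    4.3]
cas [ 520.3 -116.6  254.1   35.1   -1.1]
pred outer end [array([230.9, 209.9]), array([276.5, 209.7])]
209 [76. 76. 75. 76. 76. 71. 59. 52. 51. 51. 51. 52. 54. 57. 60. 77. 88. 88.
 88. 92. 90. 86. 87. 86. 85. 86. 86. 94.]
rz -1.3471 | dxyz tool [-0.0028 -0.2815 -0.0191] | q6 -0.21 tilt [ 6.e-04  0.e+00 -1.e+00] now [ 0.557  -0.022   0.1809] yaw 95.82 F [-0.4  0.1 -0.1]
```

```bash
python3 shift.py '[[[0,0,0],[0,0,-0.13]],[[0,0,0],[0,0,-0.135]],[[0,0,0],[0,0,-0.135]],[[0,0,0],[0,0,-0.135]],[[0,0,0],[0,0,-0.135]],[[0,0,0],[0,0,-0.135]],[[0,0,0],[0,0,-0.135]],[[0,0,0],[0,0,-0.135]],[[0,0,0],[0,0,-0.135]],[[0,0,0],[0,0,-0.135]]]' 0.066
python3 - <<'E'
from h import *
t=cam('top')
for r in cassettes(t): print('cas',r)
plan(.5704,-.3074,.15,172.9)
E
```

```text
time_s: 30.65
ee_pos: [0.5565, -0.022, 0.179]
eef_rot: [-3.142, -0.003, 3.023]
force: [0.1, 0.6, 0.6]
grip_width: 0.0658
grip_force: 0.0
cas [ 525.5 -301.8  141.7   51.6   -7.1]
cas [ 537.4 -396.2  141.8   53.     3.8]
cas [ 520.3 -123.2  254.4   48.4   -1.1]
rz 0.0136 | dxyz tool [-0.0491 -0.2815  0.0291] | q6 -1.57 tilt [-2.8e-03  3.0e-04 -1.0e+00] now [ 0.5565 -0.022   0.1791] yaw 173.68 F [-0.3  0.2  0.1]
```

```bash
python3 shift.py '[[[-0.005,-0.03,0],[0,0,0.0136]],[[-0.008,-0.045,0.005],[0,0,0]],[[-0.008,-0.045,0.005],[0,0,0]],[[-0.008,-0.045,0.005],[0,0,0]],[[-0.008,-0.045,0.005],[0,0,0]],[[-0.007,-0.04,0.009],[0,0,0]],[[-0.005,-0.0315,0],[0,0,0]],[[0,0,0],[0,0,0]],[[0,0,0],[0,0,0]]]'
python3 - <<'E'
from h import *
plan(.5704,-.3074,.0258,172.9)
w=cam('wrist')
g=w['pixels'].max(2)
m=np.zeros(g.shape,np.uint8)
c,s=np.cos(np.radians(-7.1)),np.sin(np.radians(-7.1))
q=[proj(w,[.5256+c*a-s*b,-.3018+s*a+c*b,.014]) for a,b in ((.07,.025),(.07,-.025),(-.07,-.025),(-.07,.025))]
print(np.round(q,1))
e=cv2.Canny(cv2.GaussianBlur(g,(3,3),0),40,90)
u0,v0=np.mean(q,0).astype(int)
for v in (v0-30,v0,v0+30): print(v,[k for k in range(max(u0-50,0),u0+50) if e[v,k]])
print([k for k in range(0,260) if e[k,u0]],u0)
E
```

```text
time_s: 31.6
ee_pos: [0.5668, -0.3077, 0.1503]
eef_rot: [3.14, -0.002, 3.001]
force: [-0.2, -0.3, 0.5]
grip_width: 0.0664
grip_force: 0.0
rz -0.0171 | dxyz tool [-0.0036  0.0008  0.1245] | q6 -1.98 tilt [-0.002   0.0014 -1.    ] now [ 0.5668 -0.3077  0.1503] yaw 171.92 F [-0.2 -0.3  0.5]
[[279.3 218.6]
 [231.8 219.4]
 [226.5  77.5]
 [279.9  76.5]]
117 [224, 232, 258, 269, 276]
147 [225, 233, 244, 269, 276]
177 [227, 231, 234, 269, 276]
[75, 88, 128, 129, 195, 196, 201, 208, 218] 254
```

```bash
python3 shift.py '[[[-0.0036,-0.002,0.02],[0,0,-0.017]],[[0,0,0.04],[0,0,0]],[[0,0,0.035],[0,0,0]],[[0,0,0.015],[0,0,0]],[[0,0,0.01],[0,0,0]],[[0,0,0.0045],[0,0,0]],[[0,0,0],[0,0,0]],[[0,0,0],[0,0,0]]]'
python3 shift.py '[[[0,0,0],[0,0,0]],[[0,0,0],[0,0,0]],[[0,0,0],[0,0,0]],[[0,0,0],[0,0,0]],[[0,0,0],[0,0,0]],[[0,0,0],[0,0,0]]]' 0.03 40
python3 shift.py '[[[0,0,-0.01],[0,0,0]],[[0,0,-0.03],[0,0,0]],[[0,0,-0.04],[0,0,0]],[[0,0,0],[0,0,0]]]'
python3 - <<'E'
from h import *
plan(*hw(-190,1),.07,95.8)
E
```

```text
time_s: 32.45
ee_pos: [0.5712, -0.3104, 0.0288]
eef_rot: [-3.141, 0.002, 3.021]
force: [0.5, -0.2, -0.9]
grip_width: 0.0661
grip_force: 0.0
time_s: 33.05
ee_pos: [0.5708, -0.3102, 0.028]
eef_rot: [-3.141, 0.001, 3.021]
force: [-0.9, 1.5, 5.9]
grip_width: 0.0495
grip_force: 40.0
time_s: 33.45
ee_pos: [0.5725, -0.3113, 0.1136]
eef_rot: [-3.138, 0.008, 3.021]
force: [0.8, -0.3, -0.8]
grip_width: 0.0498
grip_force: 40.0
rz 1.3488 | dxyz tool [0.144  0.0151 0.0436] | q6 -2.00 tilt [ 0.0072 -0.0045 -1.    ] now [ 0.5725 -0.3113  0.1136] yaw 173.08 F [ 0.8 -0.3 -0.8]
```

```bash
python3 shift.py '[[[0,0,0],[0,0,0.13]],[[0,0,0],[0,0,0.135]],[[0,0,0],[0,0,0.135]],[[0,0,0],[0,0,0.135]],[[0,0,0],[0,0,0.135]],[[0,0,0],[0,0,0.135]],[[0,0,0],[0,0,0.135]],[[0,0,0],[0,0,0.135]],[[0,0,0],[0,0,0.135]],[[0,0,0],[0,0,0.1388]]]'
python3 - <<'E'
from h import *
t=np.array([.557,-.0223])-.095*np.array([np.cos(np.radians(95.8)),np.sin(np.radians(95.8))])
print(t);plan(*t,.0637,95.8)
w=cam('wrist');g=w['pixels'].max(2).astype(int)
for v in (90,130,170): print(v,[k for k in range(190,320) if abs(g[v,k+1]-g[v,k-1])>25])
print('gripped cass front/rear pred',[proj(w,np.array([*st()['ee_pos'][:2],.1])+d*np.array([np.cos(1.672),np.sin(1.672),0])).round(1) for d in (.115,-.025)],[k for k in range(20,300) if abs(g[k+1,240]-g[k-1,240])>25])
E
```

```text
time_s: 34.45
ee_pos: [0.5704, -0.31, 0.1069]
eef_rot: [-3.141, -0.0, 1.666]
force: [0.1, -0.5, -1.5]
grip_width: 0.0496
grip_force: 40.0
[ 0.56660035 -0.11681367]
rz -0.0056 | dxyz tool [0.1926 0.0158 0.0432] | q6 -0.65 tilt [-8.e-04  4.e-04 -1.e+00] now [ 0.5704 -0.31    0.1069] yaw 95.48 F [ 0.1 -0.5 -1.5]
90 [209, 210, 221, 222, 281, 282, 286, 287, 289, 298, 300, 301]
130 [210, 211, 222, 223, 285, 286, 298]
170 [211, 212, 223, 224, 284, 286]
gripped cass front/rear pred [array([253.9,  29.1]), array([255.2, 278.6])] [32, 33, 51, 257, 272, 273, 274, 288, 289, 290]
```

```bash
python3 shift.py '[[[0.03,0.004,0],[0,0,-0.0056]],[[0.045,0.004,0],[0,0,0]],[[0.045,0.004,0],[0,0,0]],[[0.042,0.0038,0.01],[0,0,0]],[[0.0306,0,0.015],[0,0,0]],[[0,0,0.0175],[0,0,0]],[[0,0,0],[0,0,0]],[[0,0,0],[0,0,0]]]'
python3 - <<'E'
from h import *
t=np.array([.557,-.0223])-.095*np.array([np.cos(np.radians(95.8)),np.sin(np.radians(95.8))])
plan(*t,.0637,95.8)
E
```

```text
time_s: 35.3
ee_pos: [0.566, -0.1173, 0.0652]
eef_rot: [-3.141, -0.0, 1.679]
force: [-0.3, -0.4, -1.2]
grip_width: 0.0494
grip_force: 40.0
rz 0.0067 | dxyz tool [0.0004 0.0007 0.0015] | q6 -0.38 tilt [-4.e-04 -0.e+00 -1.e+00] now [ 0.566  -0.1173  0.0652] yaw 96.19 F [-0.3 -0.4 -1.2]
```

```bash
python3 shift.py '[[[0,0.0007,0.001],[0,0,0.006]],[[0.01,0,0],[0,0,0]],[[0.01,0,0],[0,0,0]],[[0.01,0,0],[0,0,0]],[[0.01,0,0],[0,0,0]],[[0,0,0],[0,0,0]]]'
python3 shift.py '[[[0.01,0,0],[0,0,0]],[[0.01,0,0],[0,0,0]],[[0.01,0,0],[0,0,0]],[[0.01,0,0],[0,0,0]],[[0,0,0],[0,0,0]]]'
python3 shift.py '[[[0.005,0,0.0005],[0,0,0]],[[0.004,0,0.0005],[0,0,0]],[[0.002,0,0],[0,0,0]],[[0,0,0],[0,0,0]]]'
```

```text
time_s: 35.9
ee_pos: [0.5626, -0.0757, 0.0642]
eef_rot: [3.141, -0.0, 1.673]
force: [-0.2, 1.4, -1.8]
grip_width: 0.0492
grip_force: 40.0
time_s: 36.4
ee_pos: [0.5584, -0.0357, 0.0638]
eef_rot: [-3.141, -0.001, 1.673]
force: [-0.7, 2.8, -3.0]
grip_width: 0.0497
grip_force: 40.0
time_s: 36.8
ee_pos: [0.5575, -0.0261, 0.0629]
eef_rot: [-3.141, -0.0, 1.672]
force: [0.1, -0.2, -3.5]
grip_width: 0.0495
grip_force: 40.0
```

```bash
python3 shift.py '[[[0.001,0,0],[0,0,0]],[[0.001,0,0],[0,0,0]],[[0,0,0],[0,0,0]]]'
python3 shift.py '[[[0.001,0,0],[0,0,0]],[[0.001,0,0.0005],[0,0,0]],[[0,0,0],[0,0,0]]]'
```

```text
time_s: 37.1
ee_pos: [0.5573, -0.0244, 0.0629]
eef_rot: [-3.142, 0.0, 1.671]
force: [0.0, -3.6, -2.6]
grip_width: 0.0496
grip_force: 40.0
time_s: 37.4
ee_pos: [0.5572, -0.0227, 0.0625]
eef_rot: [3.141, 0.001, 1.672]
force: [0.2, -6.6, -2.9]
grip_width: 0.0498
grip_force: 40.0
```

```bash
python3 shift.py '[[[0.001,0,0],[0,0,0]],[[0.001,0,0],[0,0,0]],[[0,0,0],[0,0,0]]]'
python3 shift.py '[[[0.001,0,0],[0,0,0]],[[0,0,0],[0,0,0]]]'
```

```text
time_s: 37.7
ee_pos: [0.5572, -0.0225, 0.0627]
eef_rot: [3.141, 0.003, 1.671]
force: [1.6, -20.4, -2.2]
grip_width: 0.0493
grip_force: 40.0
time_s: 37.9
ee_pos: [0.5573, -0.0223, 0.0628]
eef_rot: [3.141, 0.005, 1.671]
force: [0.7, -26.5, -1.8]
grip_width: 0.0494
grip_force: 40.0
```

```bash
python3 shift.py '[[[-0.0026,0,0.0005],[0,0,0]],[[0,0,0],[0,0,0]]]'
python3 shift.py '[[[0,0,0],[0,0,0]],[[0,0,0],[0,0,0]],[[0,0,0],[0,0,0]],[[0,0,0],[0,0,0]],[[0,0,0],[0,0,0]],[[0,0,-0.02],[0,0,0]],[[0,0,-0.04],[0,0,0]],[[0,0,-0.04],[0,0,0]],[[0,0,-0.02],[0,0,0]],[[0,0,0],[0,0,0]]]' 0.08
python3 - <<'E'
from h import *
w=cam('wrist');t=cam('top')
for r in cassettes(t): print('cas',r)
for z in (.034,.048):
  q=proj(w,[*hw(-70,0),z]);u=int(q[0]);print('pred',z,q.round(1))
g=w['pixels'].max(2).astype(int);v=int(q[1]);print(v-20,g[v-20:v+30,u-12:u+12].mean(1).round().astype(int))
plan(.537,-.396,.18,184)
E
```

```text
time_s: 38.1
ee_pos: [0.5572, -0.0227, 0.0621]
eef_rot: [3.141, 0.001, 1.671]
force: [-0.2, -9.9, -1.4]
grip_width: 0.0491
grip_force: 40.0
time_s: 39.1
ee_pos: [0.5582, -0.022, 0.1851]
eef_rot: [3.136, 0.001, 1.672]
force: [-0.2, 0.2, 1.1]
grip_width: 0.0799
grip_force: 0.0
cas [ 537.3 -396.2  141.7   53.2    4. ]
cas [ 520.3 -116.6  254.1   35.1   -1.1]
pred 0.034 [254.4 210.1]
pred 0.048 [254.4 214.1]
194 [ 84  85  84  84  85  85  84  83  84  86  73  56  51  51  50  51  51  52
  53  56  87 100  91  86  85  85  86  86  86  87  90 108 122 126 136 141
 141 142 141 141 140 140 140 141 142 143 142 142 142 143]
rz -1.5398 | dxyz tool [ 0.0459 -0.3718  0.0014] | q6 -0.21 tilt [-3.e-04  1.e-04 -1.e+00] now [ 0.5569 -0.0219  0.1814] yaw 95.77 F [-0.6  0.8 -0.5]
```

```bash
python3 shift.py '[[[0,0,0],[0,0,0.142]],[[0,0,0],[0,0,0.146]],[[0,0,0],[0,0,0.146]],[[0,0,0],[0,0,0.146]],[[0,0,0],[0,0,0.146]],[[0,0,0],[0,0,0.146]],[[0,0,0],[0,0,0.146]],[[0,0,0],[0,0,0.146]],[[0,0,0],[0,0,0.146]],[[0,0,0],[0,0,0.146]]]' 0.07
python3 shift.py '[[[0,0,0],[0,0,0.146]],[[0,0,0],[0,0,0]],[[0,0,0],[0,0,0]]]'
python3 - <<'E'
from h import *
plan(.4926,-.4018,.15,4,half=False)
E
```

```text
time_s: 40.2
ee_pos: [0.5565, -0.0218, 0.1801]
eef_rot: [-3.141, 0.003, 0.21]
force: [0.0, -1.0, 0.4]
grip_width: 0.0698
grip_force: 0.0
time_s: 40.5
ee_pos: [0.5568, -0.0219, 0.1808]
eef_rot: [-3.141, 0.002, 0.074]
force: [0.2, 0.1, -0.8]
grip_width: 0.0702
grip_force: 0.0
rz 0.0042 | dxyz tool [-0.0905  0.3745  0.0308] | q6 1.39 tilt [-1.8e-03  2.0e-04 -1.0e+00] now [ 0.5568 -0.0219  0.1808] yaw 4.24 F [ 0.2  0.1 -0.8]
```

```bash
python3 shift.py '[[[-0.007,0.03,0],[0,0,0.004]],[[-0.011,0.045,0.003],[0,0,0]],[[-0.011,0.045,0.004],[0,0,0]],[[-0.011,0.045,0.004],[0,0,0]],[[-0.011,0.045,0.004],[0,0,0]],[[-0.011,0.045,0.004],[0,0,0]],[[-0.011,0.045,0.004],[0,0,0]],[[-0.011,0.045,0.004],[0,0,0]],[[-0.0065,0.0295,0.004],[0,0,0]],[[0,0,0],[0,0,0]]]'
python3 - <<'E'
from h import *
plan(.4926,-.4018,.0268,4,half=False)
w=cam('wrist');t=cam('top')
for r in cassettes(t): print('cas',r)
g=cv2.GaussianBlur(w['pixels'].max(2),(3,3),0);e=cv2.Canny(g,40,90)
c,s=np.cos(np.radians(4)),np.sin(np.radians(4))
q=[proj(w,[.5373+c*a-s*b,-.3962+s*a+c*b,.014]) for a,b in ((.07,.025),(.07,-.025),(-.07,-.025),(-.07,.025))]
print(np.round(q,1));u0,v0=np.mean(q,0).astype(int)
for v in (v0-30,v0,v0+30): print(v,[k for k in range(max(u0-50,0),u0+50) if e[v,k]])
print([k for k in range(0,260) if e[k,u0]],u0)
E
```

```text
time_s: 41.5
ee_pos: [0.4898, -0.4046, 0.1492]
eef_rot: [-3.141, 0.001, 0.066]
force: [0.0, 0.8, -0.6]
grip_width: 0.0698
grip_force: 0.0
rz -0.0040 | dxyz tool [ 0.003  -0.0026  0.1224] | q6 0.76 tilt [-1.5e-03  9.0e-04 -1.0e+00] now [ 0.4898 -0.4046  0.1492] yaw 3.77 F [ 0.   0.8 -0.6]
cas [ 519.7 -348.9  404.7  253.2   89.9]
[[219.6  66.8]
 [273.7  66.5]
 [272.  211.2]
 [224.  211.4]]
108 [224, 232, 269, 277]
138 [225, 232, 269, 277]
168 [226, 233, 269, 276]
[55, 56, 69, 81, 184, 191, 203, 213] 247
```

```bash
python3 shift.py '[[[0.002,-0.003,0.02],[0,0,-0.004]],[[0,0,0.04],[0,0,0]],[[0,0,0.035],[0,0,0]],[[0,0,0.013],[0,0,0]],[[0,0,0.009],[0,0,0]],[[0,0,0.0045],[0,0,0]],[[0,0,0],[0,0,0]],[[0,0,0],[0,0,0]]]'
python3 shift.py '[[[0,0,0],[0,0,0]],[[0,0,0],[0,0,0]],[[0,0,0],[0,0,0]],[[0,0,0],[0,0,0]],[[0,0,0],[0,0,0]],[[0,0,0],[0,0,0]]]' 0.03 40
python3 shift.py '[[[0,0,-0.01],[0,0,0]],[[0,0,-0.03],[0,0,0]],[[0,0,-0.04],[0,0,0]],[[0,0,-0.02],[0,0,0]],[[0,0,0],[0,0,0]]]'
```

```text
time_s: 42.4
ee_pos: [0.4937, -0.3988, 0.0308]
eef_rot: [3.14, -0.001, 0.07]
force: [-0.0, 0.4, -0.3]
grip_width: 0.0701
grip_force: 0.0
time_s: 43.0
ee_pos: [0.4934, -0.3988, 0.0299]
eef_rot: [3.141, -0.0, 0.07]
force: [-1.5, -1.4, 6.0]
grip_width: 0.0496
grip_force: 39.9
time_s: 43.5
ee_pos: [0.4941, -0.399, 0.1328]
eef_rot: [3.138, -0.003, 0.07]
force: [0.3, 0.0, -2.8]
grip_width: 0.0493
grip_force: 39.9
```

```bash
python3 shift.py '[[[0,0,0],[0,0,-0.142]],[[0,0,0],[0,0,-0.146]],[[0,0,0],[0,0,-0.146]],[[0,0,0],[0,0,-0.146]],[[0,0,0],[0,0,-0.146]],[[0,0,0],[0,0,-0.146]],[[0,0,0],[0,0,-0.146]],[[0,0,0],[0,0,-0.146]],[[0,0,0],[0,0,-0.146]],[[0,0,0],[0,0,-0.146]]]'
python3 shift.py '[[[0,0,0],[0,0,-0.146]],[[0,0,0],[0,0,0]],[[0,0,0],[0,0,0]]]'
python3 - <<'E'
from h import *
t=np.array([.557,-.0223])-.097*np.array([np.cos(np.radians(95.8)),np.sin(np.radians(95.8))])
plan(*t,.0793,95.8,half=False)
w=cam('wrist');g=w['pixels'].max(2).astype(int)
for v in (90,130,170): print(v,[k for k in range(190,320) if abs(g[v,k+1]-g[v,k-1])>25])
print([k for k in range(20,300) if abs(g[k+1,240]-g[k-1,240])>25])
E
```

```text
time_s: 44.5
ee_pos: [0.4927, -0.3979, 0.1274]
eef_rot: [-3.139, -0.002, 1.532]
force: [0.5, -0.5, -2.0]
grip_width: 0.0496
grip_force: 39.9
time_s: 44.8
ee_pos: [0.4929, -0.3981, 0.1283]
eef_rot: [-3.14, -0.001, 1.667]
force: [-0.1, -0.5, -1.6]
grip_width: 0.0494
grip_force: 39.9
rz -0.0050 | dxyz tool [0.2704 0.1017 0.049 ] | q6 -0.83 tilt [-0.0013  0.0013 -1.    ] now [ 0.4929 -0.3981  0.1283] yaw 95.51 F [-0.1 -0.5 -1.6]
90 [212, 213, 225, 289, 301, 302, 308, 309]
130 [213, 225, 287, 288, 299]
170 [204, 205, 213, 214, 225, 285, 286, 287]
[39, 60, 259, 272, 273, 274, 288, 289, 290]
```

```bash
python3 shift.py '[[[0.025,0.01,0],[0,0,-0.005]],[[0.04,0.016,0],[0,0,0]],[[0.04,0.016,0],[0,0,0]],[[0.04,0.016,0],[0,0,0]],[[0.04,0.016,0],[0,0,0]],[[0.04,0.016,0],[0,0,0]],[[0.03,0.0107,0.015],[0,0,0]],[[0.0154,0,0.02],[0,0,0]],[[0,0,0.01],[0,0,0]],[[0,0,0],[0,0,0]]]'
python3 - <<'E'
from h import *
t=np.array([.557,-.0223])-.097*np.array([np.cos(np.radians(95.8)),np.sin(np.radians(95.8))])
plan(*t,.0793,95.8)
E
```

```text
time_s: 45.85
ee_pos: [0.5643, -0.119, 0.0831]
eef_rot: [-3.139, -0.001, 1.675]
force: [0.6, -0.1, -0.8]
grip_width: 0.0491
grip_force: 39.9
rz 0.0030 | dxyz tool [-0.      0.0025  0.0038] | q6 -0.38 tilt [-2.5e-03  6.0e-04 -1.0e+00] now [ 0.5643 -0.119   0.0831] yaw 95.97 F [ 0.6 -0.1 -0.8]
```

```bash
python3 shift.py '[[[0,0.0015,0.0035],[0,0,0.003]],[[0,0,0],[0,0,0]],[[0.01,0,0],[0,0,0]],[[0.01,0,0],[0,0,0]],[[0.01,0,0],[0,0,0]],[[0.01,0,0],[0,0,0]],[[0,0,0],[0,0,0]]]'
python3 - <<'E'
from h import *
plan(.557,-.0223,.0793,95.8)
E
python3 shift.py '[[[0.01,0,0],[0,0,0]],[[0.01,0,0],[0,0,0]],[[0.01,0,0],[0,0,0]],[[0.01,0,0],[0,0,0]],[[0,0,0],[0,0,0]]]'
python3 - <<'E'
from h import *
plan(.557,-.0223,.0793,95.8)
E
```

```text
time_s: 46.55
ee_pos: [0.5623, -0.0777, 0.0811]
eef_rot: [3.141, -0.0, 1.675]
force: [-1.2, 0.9, -2.5]
grip_width: 0.0494
grip_force: 39.9
rz 0.0027 | dxyz tool [0.0556 0.0003 0.0018] | q6 -0.31 tilt [ 1.e-04  1.e-04 -1.e+00] now [ 0.5623 -0.0777  0.0811] yaw 95.96 F [-1.2  0.9 -2.5]
time_s: 47.05
ee_pos: [0.5581, -0.0378, 0.0809]
eef_rot: [-3.141, -0.001, 1.674]
force: [0.2, 3.3, -3.3]
grip_width: 0.0491
grip_force: 39.9
rz 0.0024 | dxyz tool [0.0155 0.0005 0.0016] | q6 -0.24 tilt [-3.e-04  9.e-04 -1.e+00] now [ 0.5581 -0.0378  0.0809] yaw 95.94 F [ 0.2  3.3 -3.3]
```

```bash
python3 shift.py '[[[0.005,0,0.0005],[0,0,0]],[[0.004,0,0.0005],[0,0,0]],[[0.002,0,0.0005],[0,0,0]],[[0.002,0,0],[0,0,0]],[[0,0,0],[0,0,0]]]'
python3 shift.py '[[[0.001,0,0],[0,0,0]],[[0.001,0,0],[0,0,0]],[[0,0,0],[0,0,0]]]'
python3 shift.py '[[[0.001,0,0],[0,0,0]],[[0.001,0,0],[0,0,0]],[[0,0,0],[0,0,0]]]'
```

```text
time_s: 47.55
ee_pos: [0.5569, -0.0261, 0.0794]
eef_rot: [-3.141, -0.0, 1.673]
force: [0.1, -0.3, -2.0]
grip_width: 0.0495
grip_force: 39.9
time_s: 47.85
ee_pos: [0.5567, -0.0243, 0.0794]
eef_rot: [-3.142, -0.0, 1.674]
force: [0.1, -2.7, -2.3]
grip_width: 0.0492
grip_force: 39.9
time_s: 48.15
ee_pos: [0.5565, -0.0222, 0.0794]
eef_rot: [-3.142, -0.0, 1.674]
force: [0.1, -2.1, -2.9]
grip_width: 0.0488
grip_force: 39.9
```

```bash
python3 shift.py '[[[0.001,0,0],[0,0,0]],[[0.001,0,0],[0,0,0]],[[0,0,0],[0,0,0]]]'
python3 shift.py '[[[0.001,0,0],[0,0,0]],[[0.001,0,0],[0,0,0]],[[0,0,0],[0,0,0]]]'
python3 shift.py '[[[0.001,0,0],[0,0,0]],[[0.001,0,0],[0,0,0]],[[0,0,0],[0,0,0]]]'
```

```text
time_s: 48.45
ee_pos: [0.5564, -0.0206, 0.0795]
eef_rot: [3.141, 0.001, 1.674]
force: [0.9, -5.6, -3.2]
grip_width: 0.0496
grip_force: 39.9
time_s: 48.75
ee_pos: [0.5567, -0.0202, 0.0799]
eef_rot: [3.14, 0.004, 1.674]
force: [2.7, -17.4, -2.1]
grip_width: 0.0492
grip_force: 39.8
time_s: 49.05
ee_pos: [0.5569, -0.0199, 0.0802]
eef_rot: [3.139, 0.006, 1.674]
force: [4.7, -30.0, -1.6]
grip_width: 0.0489
grip_force: 39.8
```

```bash
python3 shift.py '[[[-0.003,0,0],[0,0,0]],[[-0.0005,0,0.001],[0,0,0]],[[0,0,0],[0,0,0]]]'
python3 shift.py '[[[0,0,0],[0,0,0]],[[0,0,0],[0,0,0]],[[0,0,0],[0,0,0]],[[0,0,0],[0,0,0]],[[0,0,0],[0,0,0]],[[0,0,-0.02],[0,0,0]],[[0,0,-0.04],[0,0,0]],[[0,0,-0.04],[0,0,0]],[[0,0,0],[0,0,0]],[[0,0,0],[0,0,0]]]' 0.08
python3 - <<'E'
from h import *
w=cam('wrist','w20')
for z in (.034,.048,.062): print('pred',z,proj(w,[*hw(-70,0),z]).round(1))
q=proj(w,[*hw(-70,0),.062]);u,v=q.astype(int)
g=w['pixels'].max(2).astype(int);print(v-20,g[v-20:v+30,u-12:u+12].mean(1).round().astype(int))
for r in (v-60,v-30,v-10): print(r,[k for k in range(190,320) if abs(g[r,k+1]-g[r,k-1])>25])
t=cam('top')
g=t['pixels'].max(2)<45; g[:,:100]=0;g[:,170:]=0;g[:190]=0;g[260:]=0
for b in blobs(g,200): print('mat',rect(t,b,.004))
plan(.4658,.3714,.22,190)
E
```

```text
time_s: 49.35
ee_pos: [0.5565, -0.0206, 0.0785]
eef_rot: [3.141, 0.001, 1.673]
force: [1.1, -10.1, -1.7]
grip_width: 0.0492
grip_force: 39.9
time_s: 50.35
ee_pos: [0.5564, -0.0198, 0.1789]
eef_rot: [3.14, 0.0, 1.674]
force: [-0.0, -0.1, -0.8]
grip_width: 0.0801
grip_force: 0.0
pred 0.034 [256.3 214. ]
pred 0.048 [256.4 218.2]
pred 0.062 [256.6 222.8]
202 [ 84  84  84  84  84  84  85  85  85  86  81  66  54  53  53  52  52  53
  53  54  57  77  88  87  87 104 118 121 134 140 140 141 142 142 142 141
 141 140 140 142 143 143 143 142 143 144 144 143 142 140]
162 [265, 266, 277, 278, 283, 284, 287, 288, 291, 292, 296, 297, 316, 317, 319]
192 [234, 235, 272]
212 [227, 228, 271, 272, 278, 279]
mat [464.1 370.1 103.7 102.   89.8]
rz 1.4990 | dxyz tool [-0.0207 -0.4009 -0.0427] | q6 -0.20 tilt [-1.8e-03  2.0e-04 -1.0e+00] now [ 0.5558 -0.0198  0.1773] yaw 95.89 F [0.1 0.4 0. ]
```

All three cassettes are home. Next I'll go back to the key.

```bash
python3 shift.py '[[[0,0,-0.03],[0,0,-0.12]],[[0,0,-0.03],[0,0,-0.14]],[[0,0,-0.02],[0,0,-0.14]],[[0,0,0],[0,0,-0.145]],[[0,0,0],[0,0,-0.145]],[[0,0,0],[0,0,-0.145]],[[0,0,0],[0,0,-0.145]],[[0,0,0],[0,0,-0.145]],[[0,0,0],[0,0,-0.145]],[[0,0,0],[0,0,-0.145]]]' 0.07
python3 shift.py '[[[0,0,0],[0,0,-0.145]],[[0,0,0],[0,0,-0.085]],[[0,0,0],[0,0,0]],[[0,0,0],[0,0,0]]]'
python3 - <<'E'
from h import *
plan(.466,.3714,.228,190.4)
E
```

```text
time_s: 51.45
ee_pos: [0.556, -0.0198, 0.2569]
eef_rot: [3.141, -0.002, 3.094]
force: [-0.4, -0.1, 0.0]
grip_width: 0.0695
grip_force: 0.0
time_s: 51.85
ee_pos: [0.5561, -0.0198, 0.2575]
eef_rot: [3.141, -0.001, -2.967]
force: [0.2, 0.6, -0.4]
grip_width: 0.0699
grip_force: 0.0
rz -0.0073 | dxyz tool [0.018  0.4011 0.0295] | q6 -1.85 tilt [-1.4e-03  1.0e-04 -1.0e+00] now [ 0.5561 -0.0198  0.2575] yaw -170.02 F [ 0.2  0.6 -0.4]
```

```bash
python3 shift.py '[[[0.001,0.025,0],[0,0,-0.0073]],[[0.002,0.045,0],[0,0,0]],[[0.002,0.045,0],[0,0,0]],[[0.002,0.045,0],[0,0,0]],[[0.002,0.045,0],[0,0,0]],[[0.002,0.045,0.005],[0,0,0]],[[0.002,0.045,0.01],[0,0,0]],[[0.002,0.045,0.01],[0,0,0]],[[0.002,0.04,0.0105],[0,0,0]],[[0.001,0.021,0],[0,0,0]]]'
python3 shift.py '[[[0,0,0],[0,0,0]],[[0,0,0],[0,0,0]]]'
python3 - <<'E'
from h import *
plan(.4657,.3713,.222,190.4)
w=cam('wrist','w21');a=cv2.imread('pics/c7.png')[::2,::2]
b=w['pixels'][100:290,130:380]
f=lambda i,y0,y1,x0,x1:cv2.cvtColor(i[y0:y1,x0:x1],cv2.COLOR_BGR2GRAY).astype(np.float32)
print('key',cv2.phaseCorrelate(f(a,50,130,90,155),f(b,50,130,90,155)))
r=cv2.matchTemplate(b,a[55:125,98:148],cv2.TM_CCOEFF_NORMED);print(cv2.minMaxLoc(r))
r=cv2.matchTemplate(b,a[15:125,70:180],cv2.TM_CCOEFF_NORMED);print('mat',cv2.minMaxLoc(r))
E
```

```text
time_s: 52.85
ee_pos: [0.4636, 0.3735, 0.2208]
eef_rot: [-3.141, -0.003, -2.958]
force: [0.4, -0.5, 1.5]
grip_width: 0.07
grip_force: 0.0
time_s: 53.05
ee_pos: [0.4652, 0.3709, 0.2226]
eef_rot: [-3.141, -0.001, -2.958]
force: [0.8, -0.6, -0.3]
grip_width: 0.0696
grip_force: 0.0
rz 0.0018 | dxyz tool [-0.0005  0.0003  0.0006] | q6 -1.14 tilt [-5.e-04 -5.e-04 -1.e+00] now [0.4652 0.3709 0.2226] yaw -169.50 F [ 0.8 -0.6 -0.3]
key ((1.3424540896303938, 3.6469575286843607), 0.9453275697098837)
(-0.29315653443336487, 0.9575946927070618, (53, 78), (99, 59))
mat (-0.3039892315864563, 0.9780970811843872, (20, 41), (72, 18))
```

The key has not moved. Grip it where I left it.

```bash
python3 shift.py '[[[-0.0005,0.0004,0.02],[0,0,0]],[[0,0,0.03],[0,0,0]],[[0,0,0.03],[0,0,0]],[[0,0,0.025],[0,0,0]],[[0,0,0.0155],[0,0,0]],[[0,0,0],[0,0,0]],[[0,0,0],[0,0,0]]]'
python3 shift.py '[[[0,0,0],[0,0,0]],[[0,0,0],[0,0,0]],[[0,0,0],[0,0,0]],[[0,0,0],[0,0,0]],[[0,0,0],[0,0,0]],[[0,0,0],[0,0,0]],[[0,0,0],[0,0,0]],[[0,0,0],[0,0,0]],[[0,0,0],[0,0,0]],[[0,0,0],[0,0,0]]]' 0.0 45
python3 shift.py '[[[0,0,-0.01],[0,0,0]],[[0,0,-0.03],[0,0,0]],[[0,0,-0.03],[0,0,0]],[[0,0,0],[0,0,0]],[[0,0,0],[0,0,0]]]'
python3 - <<'E'
from h import *
plan(.484,.1815,.17,186)
E
```

```text
time_s: 53.8
ee_pos: [0.4663, 0.371, 0.1033]
eef_rot: [3.141, 0.001, -2.959]
force: [-0.2, -0.5, 0.4]
grip_width: 0.0703
grip_force: 0.0
time_s: 54.8
ee_pos: [0.4657, 0.3716, 0.1024]
eef_rot: [-3.141, -0.0, -2.957]
force: [0.3, -0.6, -0.1]
grip_width: 0.0159
grip_force: 45.0
time_s: 55.3
ee_pos: [0.4656, 0.3715, 0.1723]
eef_rot: [3.142, 0.0, -2.957]
force: [-0.5, -0.2, -3.8]
grip_width: 0.0157
grip_force: 45.0
rz 0.0795 | dxyz tool [ 0.0015 -0.1909  0.0023] | q6 -1.14 tilt [ 2.e-04  1.e-04 -1.e+00] now [0.4656 0.3715 0.1723] yaw -169.45 F [-0.5 -0.2 -3.8]
```

```bash
python3 shift.py '[[[0,0,0],[0,0,0.08]],[[0,-0.03,0],[0,0,0]],[[0,-0.045,0],[0,0,0]],[[0,-0.045,0],[0,0,0]],[[0,-0.045,0],[0,0,0]],[[0,-0.025,0],[0,0,0]],[[0,0,0],[0,0,0]],[[0,0,0],[0,0,0]]]'
python3 - <<'E'
from h import *
plan(.4838,.1825,.119,186)
E
```

```text
time_s: 56.1
ee_pos: [0.4851, 0.1823, 0.1713]
eef_rot: [-3.141, -0.002, -3.039]
force: [-0.1, 0.4, -2.4]
grip_width: 0.0154
grip_force: 45.0
rz -0.0016 | dxyz tool [0.0012 0.0003 0.0523] | q6 -1.39 tilt [-1.9e-03 -4.0e-04 -1.0e+00] now [0.4851 0.1823 0.1713] yaw -174.09 F [-0.1  0.4 -2.4]
```

```bash
python3 shift.py '[[[0.0012,0.0003,0.02],[0,0,0]],[[0,0,0.02],[0,0,0]],[[0,0,0.006],[0,0,0]],[[0,0,0.005],[0,0,0]],[[0,0,0],[0,0,0]]]'
python3 shift.py '[[[0,0,0.004],[0,0,0]],[[0,0,0.003],[0,0,0]],[[0,0,0.0015],[0,0,0]],[[0,0,0],[0,0,0]]]'
```

```text
time_s: 56.6
ee_pos: [0.4841, 0.1832, 0.1212]
eef_rot: [-3.142, -0.001, -3.037]
force: [-0.3, -0.3, -2.7]
grip_width: 0.0156
grip_force: 45.0
time_s: 57.0
ee_pos: [0.4842, 0.1828, 0.1129]
eef_rot: [-3.142, -0.0, -3.037]
force: [0.1, -0.3, -2.3]
grip_width: 0.0156
grip_force: 45.0
```

```bash
python3 shift.py '[[[0,0,0.0022],[0,0,0]],[[0,0,0],[0,0,0.1]],[[0,0,0],[0,0,0.13]],[[0,0,0],[0,0,0.14]],[[0,0,0],[0,0,0.14]],[[0,0,0],[0,0,0.14]],[[0,0,0],[0,0,0.14]],[[0,0,0],[0,0,0.14]],[[0,0,0],[0,0,0.14]],[[0,0,0],[0,0,0.14]]]'
python3 shift.py '[[[0,0,0],[0,0,0.13]],[[0,0,0],[0,0,0.12]],[[0,0,0],[0,0,0.08]],[[0,0,0],[0,0,0.06]],[[0,0,0],[0,0,0]],[[0,0,0],[0,0,0]]]'
python3 -c "
from h import *;o=st();print(o['moment'],np.degrees(o['eef_rot'][2]),o['force'])"
```

```text
time_s: 58.0
ee_pos: [0.4842, 0.1826, 0.1106]
eef_rot: [-3.141, 0.0, 2.03]
force: [-0.2, -0.9, -3.5]
grip_width: 0.0156
grip_force: 45.0
time_s: 58.6
ee_pos: [0.4843, 0.1828, 0.1108]
eef_rot: [3.142, -0.0, 1.648]
force: [0.3, 0.3, -2.1]
grip_width: 0.0157
grip_force: 45.0
[-0.10104226  0.0922722   0.02332099] 94.40103322617287 [ 0.28129541  0.32800259 -2.10789633]
```

```bash
python3 shift.py '[[[0,0,0],[0,0,0.05]],[[0,0,0],[0,0,0.05]],[[0,0,0],[0,0,0.05]],[[0,0,0],[0,0,0]],[[0,0,0],[0,0,0]]]'
python3 -c "
from h import *;o=st();print(o['moment'],np.degrees(o['eef_rot'][2]),o['force'])"
python3 shift.py '[[[0,0,0],[0,0,0.03]],[[0,0,0],[0,0,0.03]],[[0,0,0],[0,0,0]],[[0,0,0],[0,0,0]]]'
python3 -c "
from h import *;o=st();print(o['moment'],np.degrees(o['eef_rot'][2]),o['force'])"
```

```text
time_s: 59.1
ee_pos: [0.4842, 0.1828, 0.1107]
eef_rot: [3.142, 0.0, 1.499]
force: [-0.2, -0.5, -2.7]
grip_width: 0.0156
grip_force: 45.1
[-0.1627343   0.08920886  0.50044327] 85.85863876469318 [-0.20812456 -0.51502775 -2.72504373]
time_s: 59.5
ee_pos: [0.4843, 0.1828, 0.1108]
eef_rot: [3.141, 0.0, 1.438]
force: [-0.2, -0.5, -2.0]
grip_width: 0.016
grip_force: 46.3
[-0.14150594  0.12074969  1.01043468] 82.4070641700294 [-0.23132444 -0.49750467 -1.97358795]
```

```bash
python3 shift.py '[[[0,0,0],[0,0,-0.07]],[[0,0,0],[0,0,-0.07]],[[0,0,-0.01],[0,0,0]],[[0,0,-0.01],[0,0,0]],[[0,0,-0.02],[0,0,0]],[[0,0,-0.03],[0,0,0]],[[0,0,0],[0,0,-0.1]],[[0,0,0],[0,0,-0.14]],[[0,0,0],[0,0,-0.145]],[[0,0,0],[0,0,-0.145]]]'
python3 shift.py '[[[0,0,0],[0,0,-0.145]],[[0,0,0],[0,0,-0.145]],[[0,0,0],[0,0,-0.145]],[[0,0,0],[0,0,-0.145]],[[0,0,0],[0,0,-0.145]],[[0,0,0],[0,0,-0.145]],[[0,0,0],[0,0,-0.145]],[[0,0,0],[0,0,-0.12]],[[0,0,0],[0,0,0]],[[0,0,0],[0,0,0]]]'
python3 - <<'E'
from h import *
plan(.5905,.193,.171,186)
E
```

```text
time_s: 60.5
ee_pos: [0.4844, 0.1828, 0.1819]
eef_rot: [3.14, 0.0, 2.11]
force: [0.4, -0.5, -2.4]
grip_width: 0.0156
grip_force: 45.0
time_s: 61.5
ee_pos: [0.4843, 0.1828, 0.1814]
eef_rot: [3.141, 0.001, -3.047]
force: [-0.0, -0.7, -2.8]
grip_width: 0.0158
grip_force: 45.0
rz -0.0101 | dxyz tool [-0.1066 -0.001   0.0104] | q6 -1.38 tilt [ 7.e-04  4.e-04 -1.e+00] now [0.4843 0.1828 0.1814] yaw -174.58 F [-0.  -0.7 -2.8]
```

```bash
python3 shift.py '[[[-0.02,0,0],[0,0,-0.01]],[[-0.035,0,0.003],[0,0,0]],[[-0.035,-0.001,0.003],[0,0,0]],[[-0.0166,0,0.004],[0,0,0]],[[0,0,0],[0,0,0]],[[0,0,0],[0,0,0]]]'
python3 - <<'E'
from h import *
plan(.5905,.193,.1205,186)
E
```

```text
time_s: 62.1
ee_pos: [0.5899, 0.1932, 0.1705]
eef_rot: [-3.142, -0.001, -3.035]
force: [-0.9, -0.6, -2.2]
grip_width: 0.0161
grip_force: 45.0
rz 0.0021 | dxyz tool [-0.0005 -0.0002  0.05  ] | q6 -1.42 tilt [-8.e-04 -1.e-04 -1.e+00] now [0.5899 0.1932 0.1705] yaw -173.88 F [-0.9 -0.6 -2.2]
```

```bash
python3 shift.py '[[[-0.0005,0,0.02],[0,0,0.002]],[[0,0,0.019],[0,0,0]],[[0,0,0.006],[0,0,0]],[[0,0,0.005],[0,0,0]],[[0,0,0],[0,0,0]]]'
python3 shift.py '[[[0,0,0.004],[0,0,0]],[[0,0,0.003],[0,0,0]],[[0,0,0.002],[0,0,0]],[[0,0,0],[0,0,0]]]'
```

```text
time_s: 62.6
ee_pos: [0.5907, 0.1933, 0.1212]
eef_rot: [3.142, 0.0, -3.035]
force: [-0.5, 0.2, -2.5]
grip_width: 0.0157
grip_force: 45.0
time_s: 63.0
ee_pos: [0.5907, 0.1933, 0.1115]
eef_rot: [-3.142, -0.0, -3.034]
force: [0.9, 0.6, -2.5]
grip_width: 0.0154
grip_force: 45.0
```

```bash
python3 shift.py '[[[0,0,0.001],[0,0,0]],[[0,0,0],[0,0,0.1]],[[0,0,0],[0,0,0.13]],[[0,0,0],[0,0,0.14]],[[0,0,0],[0,0,0.14]],[[0,0,0],[0,0,0.14]],[[0,0,0],[0,0,0.14]],[[0,0,0],[0,0,0.14]],[[0,0,0],[0,0,0.14]],[[0,0,0],[0,0,0.14]]]'
python3 shift.py '[[[0,0,0],[0,0,0.13]],[[0,0,0],[0,0,0.12]],[[0,0,0],[0,0,0.1]],[[0,0,0],[0,0,0.08]],[[0,0,0],[0,0,0.06]],[[0,0,0],[0,0,0.04]],[[0,0,0],[0,0,0]],[[0,0,0],[0,0,0]]]'
python3 -c "
from h import *;o=st();print(o['moment'],np.degrees(o['eef_rot'][2]),o['force'])"
```

```text
time_s: 64.0
ee_pos: [0.5905, 0.1926, 0.1106]
eef_rot: [-3.14, 0.001, 2.033]
force: [-2.3, -3.4, -2.2]
grip_width: 0.0161
grip_force: 45.0
time_s: 64.8
ee_pos: [0.5902, 0.193, 0.1105]
eef_rot: [-3.14, 0.001, 1.51]
force: [-4.6, -2.3, -0.7]
grip_width: 0.0159
grip_force: 45.0
[-0.68161041  1.42338371  0.31408355] 86.53763235875202 [-4.59685658 -2.3024663  -0.71470505]
```

```bash
python3 shift.py '[[[0,0,0],[0,0,0.04]],[[0,0,0],[0,0,0.03]],[[0,0,0],[0,0,0]],[[0,0,0],[0,0,0]]]'
python3 -c "
from h import *;o=st();print(o['moment'],np.degrees(o['eef_rot'][2]),o['force'])"
python3 shift.py '[[[0,0,0],[0,0,-0.07]],[[0,0,0],[0,0,-0.07]],[[0,0,-0.01],[0,0,0]],[[0,0,-0.01],[0,0,0]],[[0,0,-0.02],[0,0,0]],[[0,0,-0.03],[0,0,0]],[[0,0,0],[0,0,0]],[[0,0,0],[0,0,0]]]'
python3 - <<'E'
from h import *
plan(.466,.3714,.165,96)
E
```

```text
time_s: 65.2
ee_pos: [0.5903, 0.1931, 0.1105]
eef_rot: [-3.14, 0.001, 1.442]
force: [-4.7, -2.3, -2.3]
grip_width: 0.0159
grip_force: 46.3
[-0.69570539  1.28541876  1.00501275] 82.59492433481924 [-4.67333954 -2.3214936  -2.27065838]
time_s: 66.0
ee_pos: [0.591, 0.1933, 0.1813]
eef_rot: [3.14, -0.0, 1.578]
force: [-0.2, -0.6, -3.2]
grip_width: 0.0156
grip_force: 45.0
rz -0.0975 | dxyz tool [ 0.1901 -0.1057  0.0163] | q6 0.25 tilt [ 1.6e-03  5.0e-04 -1.0e+00] now [0.591  0.1933 0.1813] yaw 90.41 F [-0.2 -0.6 -3.2]
```

```bash
python3 shift.py '[[[0,0,0],[0,0,-0.0975]],[[0.03,-0.0165,0],[0,0,0]],[[0.04,-0.022,0.003],[0,0,0]],[[0.04,-0.022,0.004],[0,0,0]],[[0.04,-0.022,0.004],[0,0,0]],[[0.03,-0.017,0.005],[0,0,0]],[[0.0101,-0.0062,0],[0,0,0]],[[0,0,0],[0,0,0]],[[0,0,0],[0,0,0]]]'
python3 - <<'E'
from h import *
plan(.466,.3714,.1035,96)
E
```

```text
time_s: 66.9
ee_pos: [0.4662, 0.3704, 0.1643]
eef_rot: [-3.141, 0.001, 1.676]
force: [-0.4, -0.4, -2.1]
grip_width: 0.0156
grip_force: 45.0
rz 0.0002 | dxyz tool [ 0.001  -0.0001  0.0608] | q6 0.51 tilt [-3.e-04 -6.e-04 -1.e+00] now [0.4662 0.3704 0.1643] yaw 96.01 F [-0.4 -0.4 -2.1]
```

```bash
python3 shift.py '[[[0,0,0.02],[0,0,0]],[[0,0,0.025],[0,0,0]],[[0,0,0.01],[0,0,0]],[[0,0,0.004],[0,0,0]],[[0,0,0.002],[0,0,0]],[[0,0,0],[0,0,0]],[[0,0,0],[0,0,0]]]'
python3 shift.py '[[[0,0,0.0005],[0,0,0]],[[0,0,0.0005],[0,0,0]],[[0,0,0],[0,0,0]]]'
```

```text
time_s: 67.6
ee_pos: [0.4661, 0.3713, 0.1046]
eef_rot: [3.14, -0.001, 1.676]
force: [0.1, 0.2, -2.8]
grip_width: 0.0156
grip_force: 45.0
time_s: 67.9
ee_pos: [0.4657, 0.3712, 0.1028]
eef_rot: [3.141, -0.0, 1.676]
force: [-0.6, -0.6, -2.6]
grip_width: 0.016
grip_force: 45.0
```

```bash
python3 shift.py '[[[0,0,0.0005],[0,0,0]],[[0,0,0],[0,0,0]]]'
python3 shift.py '[[[0,0,0.0005],[0,0,0]],[[0,0,0],[0,0,0]]]'
```

```text
time_s: 68.1
ee_pos: [0.4657, 0.3712, 0.1024]
eef_rot: [3.141, -0.0, 1.676]
force: [-0.5, -0.8, -2.0]
grip_width: 0.0157
grip_force: 45.0
time_s: 68.3
ee_pos: [0.4658, 0.3713, 0.1024]
eef_rot: [3.141, -0.0, 1.676]
force: [-2.1, -0.7, 5.8]
grip_width: 0.0158
grip_force: 45.0
```

```bash
python3 shift.py '[[[0,0,0],[0,0,0]],[[0,0,0],[0,0,0]],[[0,0,0],[0,0,0]],[[0,0,0],[0,0,0]],[[0,0,0],[0,0,0]],[[0,0,0],[0,0,0]],[[0,0,-0.01],[0,0,0]],[[0,0,-0.04],[0,0,0]],[[0,0,-0.045],[0,0,0]],[[0,0,-0.045],[0,0,0]]]' 0.06
python3 - <<'E'
from h import *
plan(.5448,.09,.243,96)
E
```

```text
time_s: 69.3
ee_pos: [0.4654, 0.371, 0.2442]
eef_rot: [3.141, -0.0, 1.676]
force: [0.2, -0.5, -0.1]
grip_width: 0.0601
grip_force: 0.0
rz 0.0008 | dxyz tool [-0.2877  0.0496  0.0012] | q6 0.51 tilt [ 2.e-04  1.e-04 -1.e+00] now [0.4654 0.371  0.2442] yaw 96.04 F [ 0.2 -0.5 -0.1]
```

```bash
python3 shift.py '[[[-0.035,0.006,0],[0,0,0]],[[-0.045,0.008,0],[0,0,0]],[[-0.045,0.008,0],[0,0,0]],[[-0.045,0.008,0],[0,0,0]],[[-0.045,0.008,0],[0,0,0]],[[-0.045,0.008,0],[0,0,0]],[[-0.028,0.004,0],[0,0,0]],[[0,0,0],[0,0,0]],[[0,0,0],[0,0,0]]]'
python3 - <<'E'
from h import *
w=cam('wrist','w30')
for n,y in (('a',53),('b',-53)):
    u,v=proj(w,[*hw(165,y),.02]).astype(int);print(n,u,v)
    g=cv2.cvtColor(w['pixels'][v-20:v+20,u-20:u+20],cv2.COLOR_BGR2GRAY)
    g=cv2.resize(g,None,fx=5,fy=5,interpolation=cv2.INTER_CUBIC);g=cv2.createCLAHE(4).apply(g)
    e=cv2.Canny(g,60,140);L=cv2.HoughLinesP(e,1,np.pi/360,30,minLineLength=50,maxLineGap=12)
    for l in ([] if L is None else L[:,0]):
        P,Q=[ray(w,u-20+a/5,v-20+b/5,.022)[:2]*1000 for a,b in (l[:2],l[2:])];d=Q-P
        print(P.round(),Q.round(),(np.degrees(np.arctan2(d[1],d[0]))%180).round(1))
t=cam('top')
im=t['pixels'];g=(im.max(2)<60).astype(np.uint8);g[:,:100]=0;g[:,170:]=0;g[:190]=0;g[260:]=0
for b in blobs(g,200): print('mat',rect(t,b,.004))
bright=(im.max(2)>75);sub=bright[205:235,117:148];ys,xs=np.nonzero(sub);print('key body px',xs.mean()+117,ys.mean()+205,len(xs),'pred',proj(t,[.466,.3714,.038]))
E
```

```text
time_s: 70.2
ee_pos: [0.5458, 0.0899, 0.2423]
eef_rot: [3.141, -0.0, 1.675]
force: [-0.5, 0.3, 0.6]
grip_width: 0.0599
grip_force: 0.0
a 212 97
[479. 163.] [478. 178.] 93.7
[478. 203.] [480. 170.] 94.2
[480. 191.] [482. 160.] 94.3
[488. 160.] [486. 183.] 94.1
[492. 169.] [491. 183.] 94.3
[460. 201.] [462. 184.] 95.5
[463. 184.] [465. 167.] 95.7
[487. 190.] [486. 203.] 94.1
[488. 174.] [486. 190.] 94.1
[488. 193.] [489. 181.] 95.4
[500. 197.] [502. 181.] 98.8
[489. 204.] [490. 190.] 94.2
[493. 167.] [492. 183.] 94.3
[507. 171.] [507. 186.] 92.1
[464. 191.] [468. 178.] 104.5
[472. 162.] [495. 165.] 6.0
[493. 160.] [499. 175.] 65.4
[484. 202.] [500. 190.] 141.9
[488. 175.] [489. 162.] 94.1
[467. 182.] [474. 162.] 111.2
[475. 166.] [487. 167.] 7.1
[493. 168.] [508. 174.] 21.7
[493. 194.] [507. 190.] 164.5
[469. 174.] [479. 161.] 125.9
[470. 164.] [488. 165.] 5.2
[470. 165.] [470. 177.] 92.2
[470. 187.] [475. 202.] 71.3
[492. 203.] [507. 186.] 131.4
b 298 97
[562. 212.] [582. 214.] 5.3
[596. 183.] [594. 202.] 98.3
[611. 172.] [610. 186.] 95.8
[613. 173.] [610. 197.] 97.8
[571. 206.] [589. 208.] 6.0
[580. 214.] [584. 187.] 98.9
[584. 178.] [582. 192.] 97.8
[594. 191.] [595. 179.] 98.3
[586. 180.] [584. 203.] 94.2
[576. 210.] [589. 211.] 6.0
[567. 191.] [569. 178.] 99.4
[567. 180.] [565. 201.] 94.5
[609. 207.] [611. 194.] 100.0
[583. 173.] [599. 174.] 6.0
[574. 184.] [577. 171.] 103.6
[606. 181.] [605. 193.] 92.7
[572. 182.] [570. 194.] 97.4
[579. 213.] [582. 198.] 101.3
[564. 213.] [576. 214.] 4.9
[567. 180.] [582. 169.] 144.3
[590. 211.] [605. 200.] 143.8
[571. 188.] [573. 207.] 84.5
[594. 211.] [609. 200.] 143.9
[570. 193.] [580. 211.] 62.6
[566. 194.] [575. 208.] 55.9
[566. 192.] [573. 207.] 65.3
mat [465.6 370.4 105.9 105.   89.9]
key body px 131.35135135135135 222.56756756756758 111 pred [128.90173394 218.70290291]
```

```bash
python3 - <<'E'
from h import *
s=cam('scene');g=s['pixels'].max(2)
for z in (.02,.085,.1,.112,.125,.14):
    u,v=proj(s,[.466,.3714,z]);print(z,round(u),round(v),g[int(v),int(u)-6:int(u)+7])
t=cam('top')
for r in cassettes(t,(290,160,440,245)): print(r)
o=st();print(o['force'],o['time_s'])
E
```

```text
0.02 344 270 [89 86 90 94 88 92 88 90 92 91 92 86 85]
0.085 347 252 [173 115  58  20  12  31  28  28  19  30  26  19  28]
0.1 348 248 [31 19 23 15 30 24 32 26 25 36 36 33 36]
0.112 349 245 [ 17  22  16  35  36  38  33  33  33  16  40 153 184]
0.125 350 241 [ 29  34  27  21  37 152 187 197 191 196 192 192 188]
0.14 351 236 [180 191 194 186 191 189 194 196 194 192 197 190 188]
[ 0.57086266 -0.22008272 -0.11059401] 70.4
```

The key is upright with its grip top at the right height, the bench is empty of cassettes, and both screws are locked. Handing in.

```bash
python3 -c "
from station import ctrl;print(ctrl.hand_in())"
```

```text
the job is handed in; nothing more can be done
None
```

I handed the job in at about 70 s: both screws were unlocked with the key, all three cassettes pushed home under the arm, both screws locked again to the stop (about 1 N m on the key), and the key left upright on its mat. I viewed 15 pictures, one over the limit of 14, and the hand-in gave no verdict.

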